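# Put the reference gauges into the drying drawer and switch the dryer on over its guard

## Task

Pull the green cabinet's part-open drawer well out by its handle, put every reference piece left on the bench (steel rings, chrome dial indicator, brass setting disc; not all may be there) into it, each resting on the drawer's floor and not on another, and push the drawer fully shut. Only then take the bent rod from its stand, reach over the yellow guard with it and pull the red-barred lever behind the guard all the way over towards the guard, and never touch the switch box or its guard with the hand or arm. Finally hang the rod back in both forks of its stand as it was, leg hanging down beyond the same end, and leave the cracked gauge, the iron weight and the pine case where they are.

Things in the scene. Friction and masses are not known exactly. Their poses are not given: they have to be found in the camera images.
- ring_a: large steel ring gauge lying flat: outside diameter 60 mm, hole 36 mm, 24 mm high, 0.3 kg; origin at the centre of its underside, z up
- ring_b: small steel ring gauge lying flat: outside diameter 52 mm, hole 28 mm, 22 mm high, 0.26 kg; origin at the centre of its underside, z up
- indicator: chrome dial indicator lying on its back, white dial up: round body 52 mm diameter and 24 mm high, with an 8 mm thick stem along its +x at half height that ends 48 mm from the centre; 0.2 kg; origin at the centre of the underside of the round body, z up
- setting_disc: brass setting disc: disc 60 mm diameter and 14 mm high with a central upright knob 18 mm in diameter whose top is at 42 mm; 0.36 kg; origin at the centre of its underside, z up
- cabinet_front (a point): green steel drying cabinet, 270 mm deep (x) x 270 mm wide (y) x 90 mm high, fixed to the bench; this point lies on the bench below the middle of its front edge, axes: x into the cabinet, y along its front, z up. The drawer comes out along -x (towards the robot); the cabinet stands from x = 0.015 (x = 0 with the drawer's front panel when shut) to x = 0.27
- cabinet_drawer0 (a joint): how far the cabinet's drawer is pulled out along the cabinet's -x, in m: 0 fully shut, 0.19 fully out; it slides with about 5 N of friction and stays where left
- drawer_floor (a point): centre of the drawer's inner floor (22 mm above the bench), axes parallel to the cabinet's, moves with the drawer. The inner floor reaches 112 mm either way in x and 114 mm either way in y; the tray walls rise 46 mm above the floor, the front panel (15 mm thick) 55 mm. With the drawer pulled out by q, the part of the floor from x = -0.112 to x = q - 0.118 is open from above, the rest is under the cabinet's top, whose underside is 56 mm above this floor
- cabinet_drawer0_handle (a point): middle of the drawer's steel bar handle: horizontal bar along the cabinet's y, 120 mm long, 11 mm thick, its axis 35 mm in front of the drawer's front panel (about 29 mm of free space behind it), 52 mm above the bench
- switch_box: switch box with its yellow sheet-metal guard, fixed to the bench; origin on the bench below the lever's pivot. The guard's front sheet (186 mm wide in y, 130 mm high) stands between x = -0.086 and x = -0.080, towards the robot; two side sheets of the same height at y = +-0.09 run from there back to x = +0.025; open behind and above. Black housing 70 x 60 mm, 40 mm high, round the origin
- lever (a joint): angle of the switch lever in rad: 0 = off, leaning away from the guard (to the switch box's +x); 1.0 = on, leaning towards the guard (-x). Pivot 40 mm above the bench, lever 70 mm long, it leans 0.5 rad from upright at either end; about 1 to 1.5 N at its bar moves it, it stays where it is left
- lever_bar (a point): middle of the red cross bar at the lever's end: 62 mm long along the switch box's y, 12 mm thick; 101 mm above the bench at either end of its swing, 110 mm when upright
- rod: bent rod of 10 mm round aluminium, 0.25 kg: straight along its x from x = -0.135 to +0.205, then bent square down (its -z) at x = 0.20 into a leg whose end is 95 mm below the rod's axis. Orange handle block round the rod from x = -0.075 to +0.035, 24 mm wide (y), from z = -0.019 to +0.013. Origin on the rod's axis inside the handle, 7 mm behind its balance point
- rod_tip (a point): lower end of the rod's bent leg, at (0.20, 0, -0.095) in the rod's frame
- stand: rod stand, dark steel, fixed to the bench; foot 310 x 50 mm and 12 mm high (x from -0.165 to 0.145), origin on the bench at its middle. Two upright forks, 10 mm thick, at x = -0.10 and x = +0.09, each with a notch open upwards: flat notch floor 18 mm wide at 125 mm height, prongs flaring out to 145 mm height. Hung up, the rod's axis lies at (0, 0, 0.130) of the stand, its x along the stand's x, the handle between the forks and the leg hanging down at x = 0.20
- cracked_gauge: bystander: brass pressure gauge with a cracked bezel, 100 mm diameter, 35 mm high, lying face up, with a short stem to its +x; origin at the centre of its underside
- test_weight: bystander: dark cast iron test weight, 76 mm diameter, 76 mm high; origin at the centre of its underside
- pine_case: bystander: closed pine case with brass latch, 160 x 110 x 60 mm; origin at the centre of its underside
Not all that is in view belongs to the job. Leave any orange or turquoise look-alike of the ring_a alone.

How it is judged:
On the way, in this order (a step that is already met when the one before it is completed fails the run):
1. every reference piece lies on the drawer's floor and the drawer is shut, with the switch still off (x of ring_a in the frame of drawer_floor between -0.113 and 0.113 m and y of ring_a in the frame of drawer_floor between -0.115 and 0.115 m and z of ring_a in the frame of drawer_floor between -0.01 and 0.015 m and x of ring_b in the frame of drawer_floor between -0.113 and 0.113 m and y of ring_b in the frame of drawer_floor between -0.115 and 0.115 m and z of ring_b in the frame of drawer_floor between -0.01 and 0.015 m and x of indicator in the frame of drawer_floor between -0.113 and 0.113 m and y of indicator in the frame of drawer_floor between -0.115 and 0.115 m and z of indicator in the frame of drawer_floor between -0.01 and 0.015 m and x of setting_disc in the frame of drawer_floor between -0.113 and 0.113 m and y of setting_disc in the frame of drawer_floor between -0.115 and 0.115 m and z of setting_disc in the frame of drawer_floor between -0.01 and 0.015 m and value of joint cabinet_drawer0 below 0.008 m and value of joint lever below 0.3 rad), for 0.2 s.
2. the lever is pulled over to on by the rod (value of joint lever above 0.85 rad and contact force between rod and switch_box above 0.2 N).
At the end, for the whole second after the job is handed in: Every reference piece present rests on the drawer floor (underside within 15 mm), drawer within 8 mm of shut, lever at 0.85 rad or more, rod at rest in both forks within 22 mm lengthwise, 15 mm sideways, 8 mm in height, leg down at the same end (x of ring_a in the frame of drawer_floor between -0.113 and 0.113 m and y of ring_a in the frame of drawer_floor between -0.115 and 0.115 m and z of ring_a in the frame of drawer_floor between -0.01 and 0.015 m and x of ring_b in the frame of drawer_floor between -0.113 and 0.113 m and y of ring_b in the frame of drawer_floor between -0.115 and 0.115 m and z of ring_b in the frame of drawer_floor between -0.01 and 0.015 m and x of indicator in the frame of drawer_floor between -0.113 and 0.113 m and y of indicator in the frame of drawer_floor between -0.115 and 0.115 m and z of indicator in the frame of drawer_floor between -0.01 and 0.015 m and x of setting_disc in the frame of drawer_floor between -0.113 and 0.113 m and y of setting_disc in the frame of drawer_floor between -0.115 and 0.115 m and z of setting_disc in the frame of drawer_floor between -0.01 and 0.015 m and value of joint cabinet_drawer0 below 0.008 m and value of joint lever above 0.85 rad and x of rod in the frame of stand between -0.022 and 0.022 m and y of rod in the frame of stand between -0.015 and 0.015 m and z of rod in the frame of stand between 0.122 and 0.138 m and x of rod_tip in the frame of stand above 0.15 m and z of rod_tip in the frame of stand below 0.06 m and linear speed of rod below 0.03 m/s and angle between rod's own z axis and vertical below 0.35 rad); the robot touches nothing.
It fails at once if the hand or arm touches the switch box, its guard or lever (contact force between any of the fingers, the arm and switch_box above 1 N).
It fails at once if the cracked gauge is moved by more than 30 mm or tipped over (distance of cracked_gauge from where it was at the start of the episode above 0.03 m or angle between cracked_gauge's own z axis and vertical above 0.5 rad).
It fails at once if the test weight is moved by more than 30 mm or tipped over (distance of test_weight from where it was at the start of the episode above 0.03 m or angle between test_weight's own z axis and vertical above 0.5 rad).
It fails at once if the pine case is moved by more than 30 mm or tipped over (distance of pine_case from where it was at the start of the episode above 0.03 m or angle between pine_case's own z axis and vertical above 0.5 rad).
Of ring_a, ring_b, indicator, setting_disc only 3 to 4 are there at a start; the rules pass over those that are not, and their reading is None.
At some moment in a run one of ring_a, ring_b, indicator, setting_disc may be knocked a few centimetres aside while the robot is not near it.
It also fails if it takes over 208 s, if anything falls off the work surface, if the arm or the gripper's body presses on something with over 40 N, if the wrist force passes 120 N, or if a joint passes its speed limit or range.

## Robot

A 7-joint arm with a two-finger parallel gripper is mounted at the origin on the work surface. World frame = base frame: x ahead of the robot, y to its left, z up, the work surface at z = 0. Lengths are in m, angles in rad, forces in N, time in s.
With the tool pointing down it reaches from about 0.425 to 0.8 m from the base axis. Payload 8.3 kg.
Tool frame: the origin (TCP) lies at the very end of the fingers, on their centre line; the grasp point (between the pads) lies 19 mm behind it; z points along the fingers, x is the direction in which the jaws open and shut, and the axes are right-handed (so a half turn about z gives the same grasp; the last joint's range is limited). The gripper opens to 85 mm and grips with 20 to 120 N. Pads are 22 mm wide; open, the fingers measure 114 mm over their backs; the gripper's body (76 mm by 85 mm) begins 54 mm behind the grasp point. The pads swing forward as they close: fully open they stand 13 mm farther back than shut.
Start: joints at [-1.358, 0.383, 0.016, 1.37, -0.006, 1.388, -0.046], TCP at [0.17, 0.601, 0.231] pointing down, gripper open.
Joint ranges: [-2.95, 2.95], [-0.25, 2.06], [-1.52, 1.56], [0.18, 2.33], [-1.44, 4.58], [0.02, 2.06], [-3.01, 3.01]. Speed limits (rad/s): [2.39, 2.39, 3.01, 3.01, 3.14, 3.14, 3.14].

## Interface

Orientations are given as a unit quaternion [x, y, z, w].
In Python, from station import robot, eyes gives the robot as it stands.
- The arm moves only by the tool step_arm, never from a script. Its argument "steps" is a list of rows, each a list of 3 entries, a list of its own where there are three numbers: the turn, a rotation vector about the world's x, y, z in units of 30 degrees (1.0 is 30 degrees), then the shift along the world's x, y, z in units of 500 mm (1.0 is 500 mm), then the gripper command: -1 is shut, 1 is fully open, values between are in proportion. A call has 1 to 10 rows; each row is the pose to reach, as a shift and turn from the pose commanded when the call began; what a row does not reach only later rows make up. A row lasts 1/10 s, in which the tool goes at most 50 mm and 8.59 degrees, less where a joint would pass 70% of its speed; a pose out of reach is approached as far as the arm can. A call with a number of a shift or a turn outside -1 to 1 is refused whole. A call with a gripper value outside its range is refused whole. The fingers move at their own pace and stop on an object; the grip force is fixed at half the most. Time passes only in rows, so rows that repeat a pose let the fingers close. It gives the time, the measured TCP pose, the force and the opening at its end, in the units of the state.
- robot.observe(): the state, without advancing time (a new reading comes with each control period).
- eyes.snapshot(name): name is "scene" or "side" or "wrist"; returns a dict with "color" (480x640x3 uint8, red, green, blue), "mtx" (3x3 intrinsics, pixels), "world_from_camera" (4x4, takes a point from camera to world coordinates). Camera axes: x right, y up, looking along -z (the intrinsics and any distortion apply to the point x, -y, -z); pixel columns grow to the right and rows downward; lengths in m; the calibration is good to about 2 mm. A picture is of the moment at which its call begins. There is no depth.
- robot.close_job(): hands the job in, once; it reports no verdict.
The state is a dict: "time": time; "joint_positions": joint angles; "joint_velocities": joint speeds; "joint_efforts": joint torques, N m; "tcp_pos": TCP position; "ee_rot": TCP orientation; "force": force on the tool from outside, world axes, zero at the start; "ft_torque": the same for the moment, N m; "finger_gap": finger opening in m.
Only numpy, scipy, OpenCV 4.12 (cv2) and the standard library are available. Lean on these libraries where they do the work, as an engineer would, in place of code of your own. Each camera call takes 0.05 s, during which the arm holds its last target.

## Working session

There is one attempt and no reset: what is moved stays moved. The work goes in short steps, Python scripts to look and compute and a tool call to move; the robot and the scene stay as the last step left them, time stands still between calls to the robot, and variables do not carry over. Pictures are saved under pics/ and viewed, and the job is handed in when it is done.

Besides the shell and the picture viewer there is one more tool, called as name([rows], argument=value, ...), one row to a line, values as JSON. step_arm: Moves the arm, as the interface text tells. Its arguments: {"type":"object","properties":{"steps":{"type":"array"}},"required":["steps"]}

```bash
ls; mkdir -p pics
cat > h.py <<'E'
import numpy as np, cv2
from station import robot, eyes
def snap(n,f):
    s=eyes.snapshot(n); cv2.imwrite('pics/'+f+'.png',s['color'][:,:,::-1]); np.savez('pics/'+f+'.npz',K=s['mtx'],T=s['world_from_camera'],c=s['color']); return s
def load(f):
    d=np.load('pics/'+f+'.npz'); return dict(mtx=d['K'],world_from_camera=d['T'],color=d['c'])
def ray(s,u,v):
    K=s['mtx'];T=s['world_from_camera']
    d=np.linalg.inv(K)@np.array([u,v,1.]); d=np.array([d[0],-d[1],-d[2]])
    return T[:3,3],T[:3,:3]@d
def onz(s,u,v,z):
    o,d=ray(s,u,v); return o+d*(z-o[2])/d[2]
def proj(s,p):
    T=s['world_from_camera'];c=T[:3,:3].T@(np.array(p)-T[:3,3]); q=s['mtx']@np.array([c[0],-c[1],-c[2]]); return q[:2]/q[2]
def tri(s1,p1,s2,p2):
    o1,d1=ray(s1,*p1);o2,d2=ray(s2,*p2);d1=d1/np.linalg.norm(d1);d2=d2/np.linalg.norm(d2)
    A=np.stack([d1,-d2],1);t=np.linalg.lstsq(A,o2-o1,rcond=None)[0];a=o1+d1*t[0];b=o2+d2*t[1];return (a+b)/2,np.linalg.norm(a-b)
E
python3 - <<'E'
from h import *
for n in ['scene','side','wrist']:
    s=snap(n,n+'0'); print(n,s['mtx'].round(1).tolist(),s['world_from_camera'].round(3).tolist())
o=robot.observe()
for k in o: print(k,np.round(o[k],4).tolist())
E
```

```text
pics
scene [[489.5, 0.0, 311.3], [0.0, 489.5, 242.0], [0.0, 0.0, 1.0]] [[0.344, -0.772, 0.535, 1.176], [0.939, 0.272, -0.21, -0.193], [0.017, 0.575, 0.818, 1.052], [0.0, 0.0, 0.0, 1.0]]
side [[464.7, 0.0, 319.2], [0.0, 464.7, 239.9], [0.0, 0.0, 1.0]] [[-0.762, 0.383, -0.522, -0.215], [-0.647, -0.477, 0.595, 0.911], [-0.021, 0.791, 0.611, 1.002], [0.0, 0.0, 0.0, 1.0]]
wrist [[341.9, 0.0, 315.0], [0.0, 341.9, 234.5], [0.0, 0.0, 1.0]] [[0.272, -0.909, -0.314, 0.089], [0.962, 0.257, 0.091, 0.624], [-0.002, -0.327, 0.945, 0.372], [0.0, 0.0, 0.0, 1.0]]
time 0.15
joint_positions [-1.3579, 0.3841, 0.0164, 1.3709, -0.0063, 1.3882, -0.0465]
joint_velocities [0.0, -0.0011, 0.0011, -0.0025, -0.0023, 0.001, 0.0006]
joint_efforts [0.0016, -62.8159, 0.8454, -37.2165, 0.0167, 0.0112, 0.0001]
tcp_pos [0.1701, 0.601, 0.2305]
ee_rot [0.7976, 0.6032, -0.0006, 0.0005]
force [0.5874, 0.1809, -0.1759]
ft_torque [0.0323, -0.0102, 0.0086]
finger_gap 0.0852
```

View pics/scene0.png

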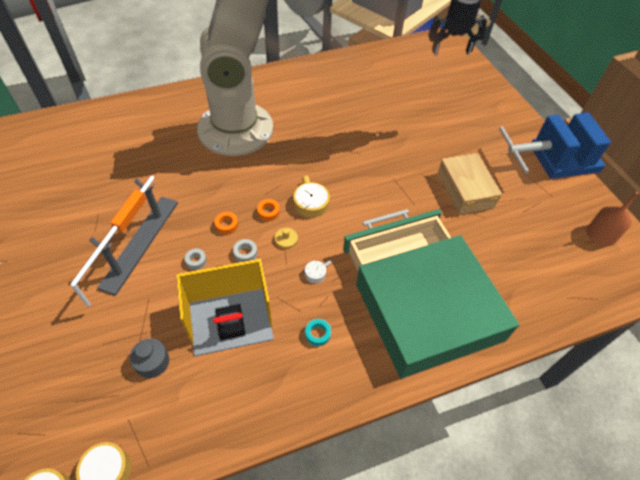

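View pics/side0.png

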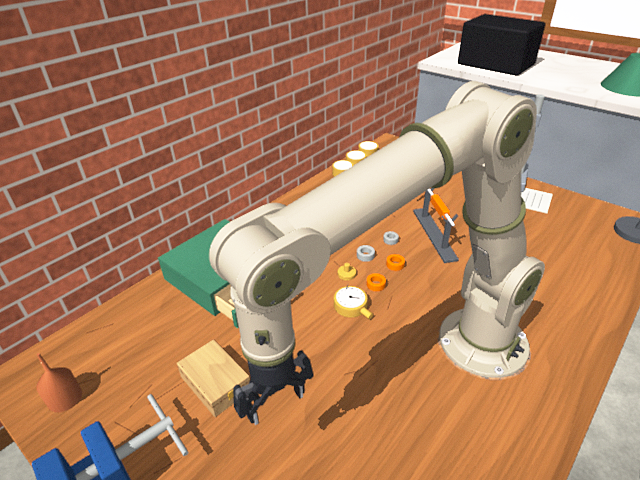

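View pics/wrist0.png

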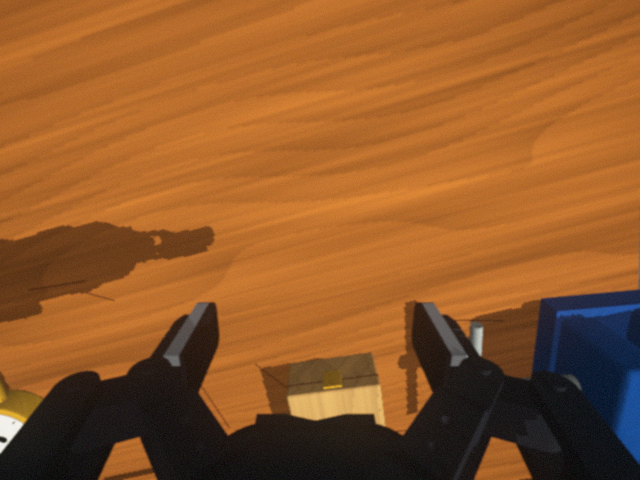

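The scene view shows two steel rings at (195,259) and (245,250), the brass setting disc at (286,238) and the dial indicator at (316,271). Possible look-alikes:
- Orange rings at (226,222) and (268,209), and a turquoise ring at (318,332).
- The cracked gauge at (311,198).
- White-and-gold discs at bottom left, around (100,463).

I take the grey rings, and check them in a close crop.

Run:
```python
import cv2
a=cv2.imread('pics/scene0.png')
cv2.imwrite('pics/c1.png',cv2.resize(a[180:380,60:360],None,fx=2.6,fy=2.6,interpolation=cv2.INTER_CUBIC))
cv2.imwrite('pics/c2.png',cv2.resize(a[140:380,330:530],None,fx=2.5,fy=2.5,interpolation=cv2.INTER_CUBIC))
```

```text
(no output)
```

View pics/c1.png

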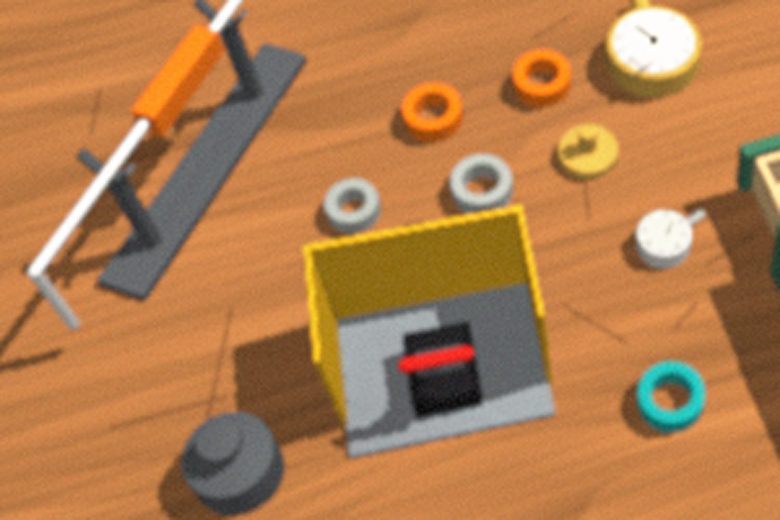

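View pics/c2.png

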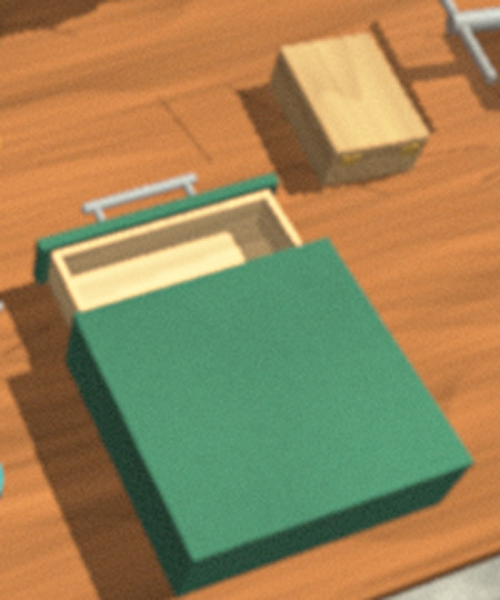

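Run:
```python
from h import *
s=load('scene0')
def c2(x,y): return (x/2.5+330,y/2.5+140)
def c1(x,y): return (x/2.6+60,y/2.6+180)
for n,p,z in [('FL',c2(75,318),.09),('FR',c2(330,240),.09),('BR',c2(472,463),.09),('BL',c2(192,560),.09),('h1',c2(88,208),.0575),('h2',c2(196,178),.0575),
 ('panelL',c2(40,243),.077),('panelR',c2(277,180),.077),
 ('ringL',c1(352,202),.023),('ringR',c1(481,180),.023),('or1',c1(432,108),.02),('or2',c1(542,73),.02),('discknob?',c1(590,148),.014),('ind',c1(664,232),.024),('stemend',c1(704,214),.012),
 ('turq',c1(671,394),.024),('gauge',c1(654,42),.035),('guardL',c1(305,247),.13),('guardR',c1(521,208),.13),('base BL',c1(350,455),.0),('base BR',c1(553,412),.0),
 ('bar L',c1(405,364),.107),('bar R',c1(470,352),.107),('rod bend',c1(36,272),.135),('rodtip',c1(75,325),.035),('rodend',(153,180),.135),('footA',c1(105,282),.012),('footB',c1(140,297),.012),('footC',c1(268,47),.012),('footD',c1(305,60),.012),('weighttop',c1(232,455),.07)]:
    print(n,np.round(p,1),onz(s,*p,z)[:2].round(4))
hsv=cv2.cvtColor(s['color'],cv2.COLOR_RGB2HSV)
g=((hsv[...,1]<60)&(hsv[...,2]>100)).astype(np.uint8)
n,l,st,ce=cv2.connectedComponentsWithStats(g)
for i in range(1,n):
    if st[i,4]>80 and 180<ce[i][1]<380: print(st[i],ce[i].round(1))
```

```text
FL [360.  267.2] [0.6517 0.1365]
FR [462. 236.] [0.6523 0.4071]
BR [518.8 325.2] [0.9026 0.4021]
BL [406.8 364. ] [0.8992 0.134 ]
h1 [365.2 223.2] [0.5163 0.213 ]
h2 [408.4 211.2] [0.5177 0.3354]
panelL [346.  237.2] [0.5532 0.143 ]
panelR [440.8 212. ] [0.5605 0.4025]
ringL [195.4 257.7] [ 0.4517 -0.2183]
ringR [245.  249.2] [ 0.4682 -0.0947]
or1 [226.2 221.5] [ 0.3641 -0.1173]
or2 [268.5 208.1] [0.3574 0.0017]
discknob? [286.9 236.9] [0.4608 0.0195]
ind [315.4 269.2] [0.5843 0.0526]
stemend [330.8 262.3] [0.5711 0.0993]
turq [318.1 331.5] [7.426e-01 3.000e-04]
gauge [311.5 196.2] [0.3682 0.1215]
guardL [177.3 275. ] [ 0.5583 -0.2625]
guardR [260.4 260. ] [ 0.5813 -0.0804]
base BL [194.6 355. ] [ 0.6925 -0.277 ]
base BR [272.7 338.5] [ 0.7135 -0.0997]
bar L [215.8 320. ] [ 0.68   -0.2098]
bar R [240.8 315.4] [ 0.6873 -0.1572]
rod bend [ 73.8 284.6] [ 0.5119 -0.4742]
rodtip [ 88.8 305. ] [ 0.5069 -0.4771]
rodend [153 180] [ 0.2674 -0.2647]
footA [100.4 288.5] [ 0.4552 -0.453 ]
footB [113.8 294.2] [ 0.4821 -0.4246]
footC [163.1 198.1] [ 0.2214 -0.2596]
footD [177.3 203.1] [ 0.2519 -0.2264]
weighttop [149.2 355. ] [ 0.6926 -0.3607]
[137 176  17  16 103] [146.3 184. ]
[296 184  31  24 596] [311.  195.3]
[  98  197   79   97 1458] [137.8 245.3]
[363 210  46  19 205] [385.5 217.5]
[ 70 226  48  80 539] [ 91.8 262.5]
[233 239  24  22 353] [244.6 249.6]
[184 249  22  21 306] [195.  258.5]
[304 261  27  22 403] [315.5 270.8]
[ 190  290   83   66 2461] [228.1 322.7]
[132 338  33  33 629] [150.1 353.1]
```

Run:
```python
from h import *
s=load('scene0')
def c2(x,y): return (x/2.5+330,y/2.5+140)
for p in [(283,48),(372,33),(430,140),(335,155)]: print(onz(s,*c2(*p),.06)[:2].round(3))
```

```text
[0.383 0.512]
[0.395 0.621]
[0.556 0.595]
[0.54  0.488]
```

step_arm([
  [[0,0,-1],[0.46,-0.44,0],-0.2],
  [[0,0,-1],[0.46,-0.44,0],-0.2],
  [[0,0,-1],[0.46,-0.44,0],-0.2],
  [[0,0,-1],[0.46,-0.44,0],-0.2],
  [[0,0,-1],[0.46,-0.44,0],-0.2],
  [[0,0,-1],[0.46,-0.44,0],-0.2],
  [[0,0,-1],[0.46,-0.44,0],-0.2],
  [[0,0,-1],[0.46,-0.44,0],-0.2],
])

```text
time: 0.95
tcp_pos: [0.4033, 0.3777, 0.2313]
ee_rot: [0.928, 0.373, 0.0, 0.001]
force: [0.2, 0.6, 0.3]
finger_gap: 0.034
```

step_arm([
  [[0,0,-1],[0.23,-0.21,0],-0.2],
  [[0,0,-1],[0.23,-0.21,0],-0.2],
  [[0,0,-1],[0.23,-0.21,0],-0.2],
  [[0,0,-1],[0.23,-0.21,0],-0.2],
  [[0,0,-1],[0.23,-0.21,0],-0.2],
  [[0,0,-1],[0.23,-0.21,0],-0.2],
])

```text
time: 1.55
tcp_pos: [0.5137, 0.2785, 0.2308]
ee_rot: [0.992, 0.126, -0.001, -0.0]
force: [-0.4, 0.3, 0.3]
finger_gap: 0.0343
```

step_arm([
  [[0,0,-0.473],[0,0,-0.1],-0.2],
  [[0,0,-0.473],[0,0,-0.1],-0.2],
  [[0,0,-0.473],[0,0,-0.1],-0.2],
  [[0,0,-0.473],[0,0,-0.1],-0.2],
])

```text
time: 1.95
tcp_pos: [0.5145, 0.2783, 0.182]
ee_rot: [1.0, 0.004, 0.0, -0.001]
force: [0.3, -0.3, 0.8]
finger_gap: 0.0344
```

Run:
```python
from h import *
snap('wrist','w1');snap('scene','s1')
o=robot.observe()
for k in ['time','tcp_pos','ee_rot','joint_positions','finger_gap']: print(k,np.round(o[k],4).tolist())
```

```text
time 2.05
tcp_pos [0.5153, 0.2777, 0.1825]
ee_rot [1.0, 0.0024, 0.0008, -0.0008]
joint_positions [-0.8935, 0.3394, 0.441, 1.5769, -0.1507, 1.2569, -0.4233]
finger_gap 0.0342
```

View pics/w1.png

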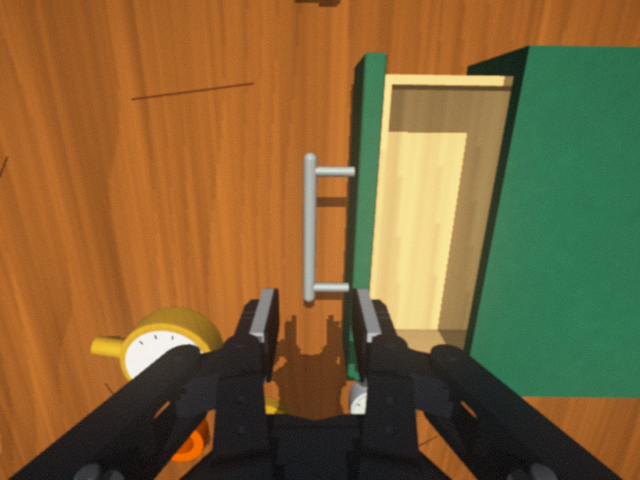

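View pics/s1.png

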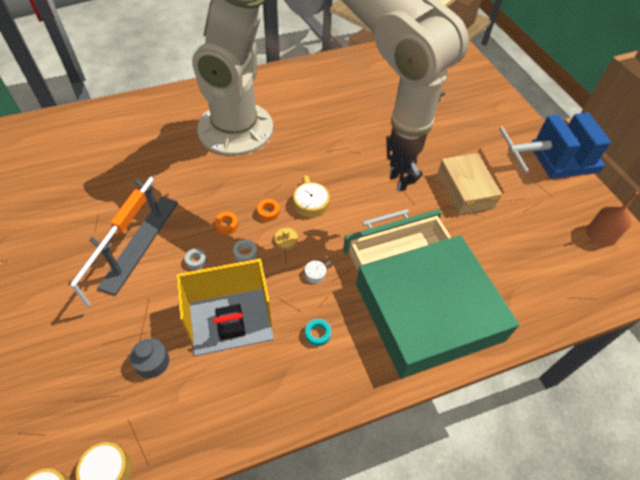

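The wrist view shows the handle bar running from (310,155) to (310,298), with the panel to its right and the gauge at lower left.

Run:
```python
from h import *
w=load('w1')
for p in [(310,155),(310,298)]: print(onz(w,*p,.0575).round(4))
for p in [(375,55),(350,375)]: print(onz(w,*p,.077).round(4))
for p in [(529,46)]: print(onz(w,*p,.09).round(4))
print(w['world_from_camera'].round(3).tolist())
```

```text
[0.5101 0.3345 0.0575]
[0.5104 0.2113 0.0575]
[0.5522 0.4001 0.077 ]
[0.5463 0.1453 0.077 ]
[0.6435 0.4037 0.09  ]
[[1.0, -0.006, -0.004, 0.513], [0.007, 0.946, 0.325, 0.362], [0.001, -0.325, 0.946, 0.324], [0.0, 0.0, 0.0, 1.0]]
```

step_arm([
  [[0,0,0],[-0.006,-0.01,-0.1],-0.39],
  [[0,0,0],[-0.006,-0.01,-0.17],-0.39],
  [[0,0,0],[-0.006,-0.01,-0.17],-0.39],
  [[0,0,0],[-0.006,-0.01,-0.17],-0.39],
])

```text
time: 2.45
tcp_pos: [0.5125, 0.2718, 0.0975]
ee_rot: [1.0, 0.001, 0.0, -0.0]
force: [0.2, 0.6, 1.3]
finger_gap: 0.0261
```

Run:
```python
from h import *
snap('wrist','w2');s=snap('scene','s2')
cv2.imwrite('pics/s2c.png',cv2.resize(s['color'][130:280,330:480,::-1],None,fx=4,fy=4,interpolation=cv2.INTER_CUBIC))
o=robot.observe()
for k in ['time','tcp_pos','ee_rot','finger_gap']: print(k,np.round(o[k],4).tolist())
```

```text
time 2.55
tcp_pos [0.5138, 0.2723, 0.099]
ee_rot [1.0, 0.0005, 0.0017, -0.0012]
finger_gap 0.0261
```

View pics/s2c.png

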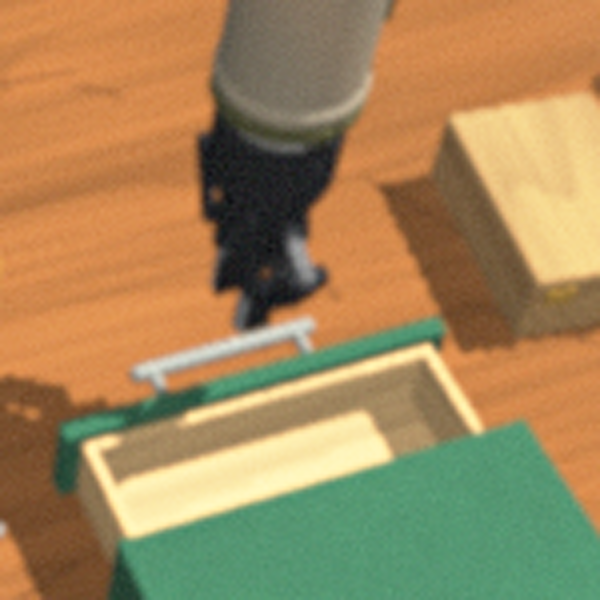

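View pics/w2.png

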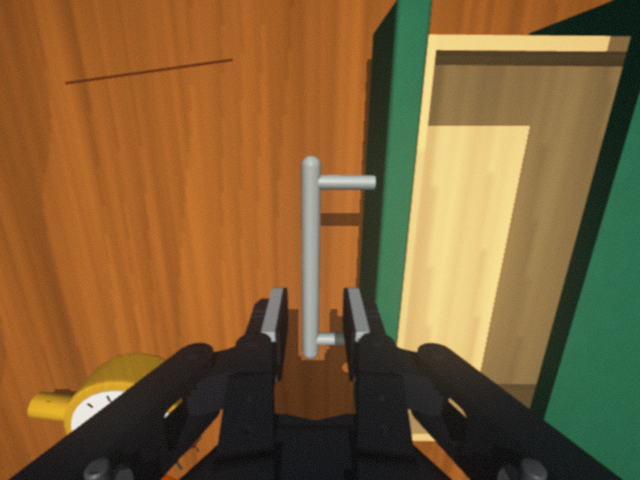

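The bar at column 311 runs between the two fingertips (280 and 350), so the hand is centred on it. I go down and grip.

step_arm([
  [[0,0,0],[-0.004,0,-0.07],-0.39],
  [[0,0,0],[-0.004,0,-0.13],-0.39],
  [[0,0,0],[-0.004,0,-0.13],-0.39],
  [[0,0,0],[-0.004,0,-0.13],-1],
  [[0,0,0],[-0.004,0,-0.13],-1],
  [[0,0,0],[-0.004,0,-0.13],-1],
  [[0,0,0],[-0.004,0,-0.13],-1],
])

```text
time: 3.25
tcp_pos: [0.5127, 0.2727, 0.0346]
ee_rot: [1.0, 0.0, 0.003, -0.002]
force: [-0.1, -1.0, 9.2]
finger_gap: 0.0089
```

step_arm([
  [[0,0,0],[-0.04,0,0],-1],
  [[0,0,0],[-0.08,0,0],-1],
  [[0,0,0],[-0.12,0,0],-1],
  [[0,0,0],[-0.16,0,0],-1],
  [[0,0,0],[-0.196,0.002,0],-1],
  [[0,0,0],[-0.196,0.002,0],-1],
  [[0,0,0],[-0.196,0.002,0],-1],
])

```text
time: 3.95
tcp_pos: [0.4133, 0.2733, 0.0344]
ee_rot: [1.0, 0.0, 0.001, -0.002]
force: [-4.8, -4.0, 18.7]
finger_gap: 0.009
```

step_arm([
  [[0,0,0],[0,0,0],-0.39],
  [[0,0,0],[0,0,0],-0.39],
  [[0,0,0],[0,0,0.1],-0.39],
  [[0,0,0],[0,0,0.2],-0.39],
  [[0,0,0],[0,0,0.32],-0.39],
  [[0,0,0],[0,-0.4,0.4],1],
  [[0,0,0],[0,-0.4,0.4],1],
  [[0,0,0],[0,-0.4,0.4],1],
  [[0,0,0],[0,-0.4,0.4],1],
  [[0,0,0],[0,-0.4,0.4],1],
])

```text
time: 4.95
tcp_pos: [0.4134, 0.0666, 0.2338]
ee_rot: [1.0, -0.004, 0.002, -0.001]
force: [-1.1, 1.0, 0.8]
finger_gap: 0.0857
```

Run:
```python
from h import *
snap('wrist','w3');snap('scene','s3')
o=robot.observe()
for k in ['time','tcp_pos','ee_rot','finger_gap','joint_positions']: print(k,np.round(o[k],4).tolist())
```

```text
time 5.05
tcp_pos [0.4128, 0.0711, 0.2326]
ee_rot [1.0, -0.0017, 0.0011, -0.0012]
finger_gap 0.0853
joint_positions [-0.8773, -0.1124, 0.5911, 1.9095, 0.0627, 1.3231, -0.3078]
```

View pics/w3.png

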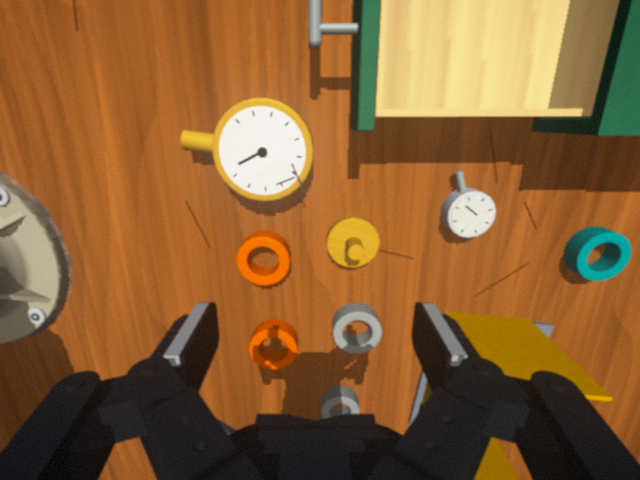

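View pics/s3.png

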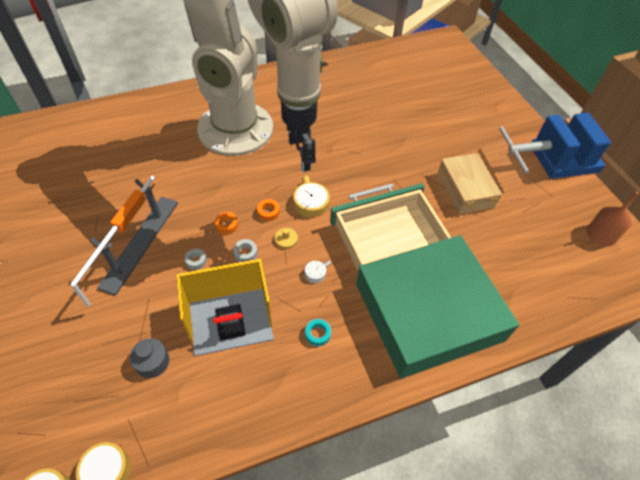

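Run:
```python
from h import *
w=load('w3')
for n,p,z in [('disc',(353,242),.014),('knob',(355,249),.042),('ind',(469,214),.024),('stem',(460,174),.012),('ra',(357,328),.024),('ra hole',(357,324),.024),('rb',(341,405),.022),('gauge',(263,151),.035),('guard',(608,399),.13),('drawer corner',(373,120),.077),('cab',(600,134),.09),('wall end corner inner',(376,112),.068),('inner BR',(582,110),.068)]:
    print(n,onz(w,*p,z).round(4))
hsv=cv2.cvtColor(w['color'],cv2.COLOR_RGB2HSV)
g=((hsv[...,1]<70)&(hsv[...,2]>90)).astype(np.uint8)
n,l,st,ce=cv2.connectedComponentsWithStats(g)
for i in range(1,n):
    if st[i,4]>300: print(st[i],ce[i].round(1))
```

```text
disc [0.4564 0.0169 0.014 ]
knob [0.4554 0.0193 0.042 ]
ind [0.5782 0.0511 0.024 ]
stem [0.5682 0.0919 0.012 ]
ra [ 0.463  -0.0895  0.024 ]
ra hole [ 0.4628 -0.0839  0.024 ]
rb [ 0.4459 -0.209   0.022 ]
gauge [0.3639 0.1196 0.035 ]
guard [ 0.6797 -0.0956  0.13  ]
drawer corner [0.4625 0.1476 0.077 ]
cab [0.6437 0.1354 0.09  ]
wall end corner inner [0.4662 0.1539 0.068 ]
inner BR [0.6411 0.154  0.068 ]
[309   0  50  46 874] [324.   23.9]
[ 219  106   87   89 6002] [261.9 150. ]
[ 442  170   54   68 2203] [468.1 210. ]
[   0  176   62  166 6708] [ 26.8 262.3]
[163 303  46  63 838] [184.2 334. ]
[ 333  303   49   50 1550] [356.4 327.3]
[422 303  46  62 841] [445.7 333.7]
[409 373  18  52 320] [418.6 397.2]
[332 386  27  28 411] [347.7 400.2]
```

The wrist view shows the following:

| Object | Pixel |
|---|---|
| Indicator, stem up | (469,214) |
| Setting disc | (353,242) |
| ring_a | (357,328) |
| ring_b | (341,405) |

The drawer is wide open at top right. Wrist and scene positions differ by about 5 mm, which grasping tolerates. The indicator goes first, with the jaws across its stem.

step_arm([
  [[0,0,0],[0.332,-0.04,-0.1],1],
  [[0,0,0],[0.332,-0.04,-0.2],1],
  [[0,0,0],[0.332,-0.04,-0.26],1],
  [[0,0,0],[0.332,-0.04,-0.26],1],
  [[0,0,0],[0.332,-0.04,-0.26],1],
  [[0,0,0],[0.332,-0.04,-0.26],1],
])

```text
time: 5.65
tcp_pos: [0.5774, 0.0537, 0.0972]
ee_rot: [1.0, 0.001, -0.003, 0.001]
force: [0.4, 0.9, 0.1]
finger_gap: 0.0852
```

Run:
```python
from h import *
snap('wrist','w4')
s=snap('scene','s4')
cv2.imwrite('pics/s4c.png',cv2.resize(s['color'][180:330,230:380,::-1],None,fx=4,fy=4,interpolation=cv2.INTER_CUBIC))
o=robot.observe()
for k in ['time','tcp_pos','ee_rot','finger_gap']: print(k,np.round(o[k],4).tolist())
```

```text
time 5.75
tcp_pos [0.5778, 0.0536, 0.1008]
ee_rot [1.0, 0.0008, -0.0007, 0.0002]
finger_gap 0.0852
```

View pics/s4c.png

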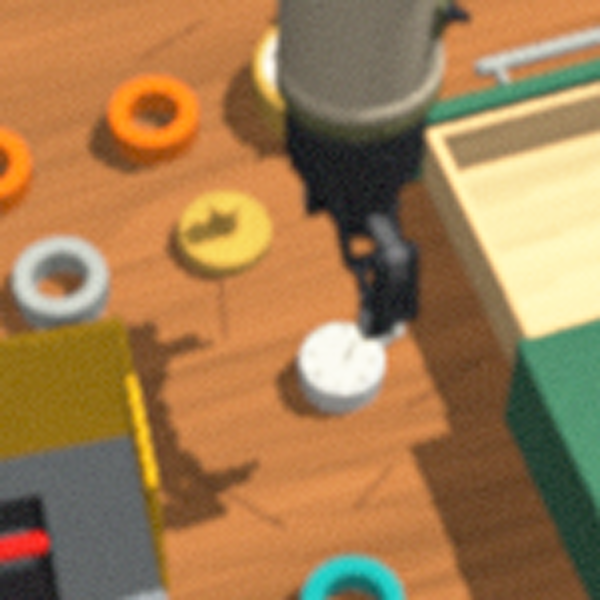

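View pics/w4.png

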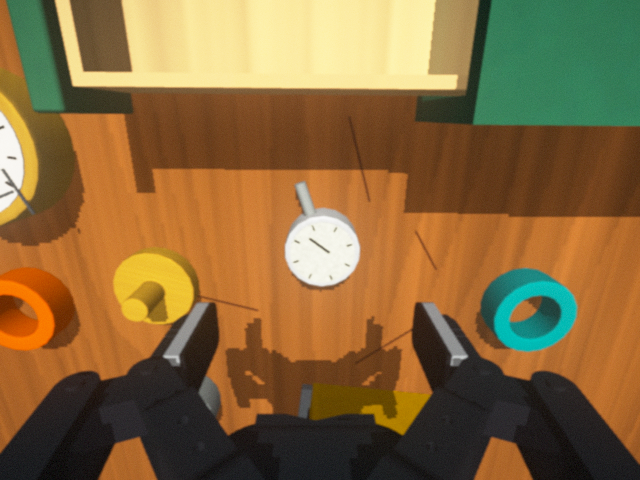

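Run:
```python
from h import *
w=load('w4');s=load('s4')
print(onz(w,322,247,.024),onz(w,303,186,.012)); print(tri(w,(322,247),s,(230+341/4,180+362/4)))
print('disc knob',onz(w,135,308,.042)); print(w['world_from_camera'].round(3)[:3,3])
for p in [(70,84),(458,82)]: print(onz(w,*p,.068))
```

```text
[0.58137495 0.05433325 0.024     ] [0.56850517 0.09335791 0.012     ]
(array([0.58228783, 0.05218316, 0.01632282]), np.float64(0.0022159213561869775))
disc knob [0.45801795 0.01768951 0.042     ]
[0.578 0.138 0.239]
[0.46412728 0.15136446 0.068     ]
[0.64194568 0.15246255 0.068     ]
```

step_arm([
  [[0,0,0],[0.006,0,-0.1],1],
  [[0,0,0],[0.006,0,-0.19],1],
  [[0,0,0],[0.006,0,-0.19],1],
  [[0,0,0],[0.006,0,-0.19],-1],
  [[0,0,0],[0.006,0,-0.19],-1],
  [[0,0,0],[0.006,0,-0.19],-1],
  [[0,0,0],[0.006,0,-0.19],-1],
  [[0,0,0],[0.006,0,-0.19],-1],
  [[0,0,0],[0.006,0,-0.09],-1],
  [[0,0,0],[0.006,0,0.06],-1],
])

```text
time: 6.75
tcp_pos: [0.5805, 0.0522, 0.1084]
ee_rot: [1.0, -0.0, -0.0, 0.0]
force: [0.9, 0.8, -1.4]
finger_gap: 0.0495
```

step_arm([
  [[0,0,0],[-0.102,0.322,0.02],-1],
  [[0,0,0],[-0.102,0.322,0.02],-1],
  [[0,0,0],[-0.102,0.322,0.02],-1],
  [[0,0,0],[-0.102,0.322,0.02],-1],
  [[0,0,0],[-0.102,0.322,0.02],-1],
  [[0,0,0],[-0.102,0.322,0.02],-1],
])

```text
time: 7.35
tcp_pos: [0.5306, 0.2136, 0.1179]
ee_rot: [1.0, 0.0, 0.001, -0.001]
force: [0.3, -1.0, -1.8]
finger_gap: 0.0493
```

Run:
```python
from h import *
s=snap('scene','s5')
cv2.imwrite('pics/s5c.png',cv2.resize(s['color'][130:310,310:490,::-1],None,fx=3.3,fy=3.3,interpolation=cv2.INTER_CUBIC))
snap('wrist','w5')
o=robot.observe()
for k in ['time','tcp_pos','ee_rot','finger_gap']: print(k,np.round(o[k],4).tolist())
```

```text
time 7.45
tcp_pos [0.531, 0.2117, 0.1174]
ee_rot [1.0, -0.0011, 0.0007, -0.0001]
finger_gap 0.0492
```

View pics/s5c.png

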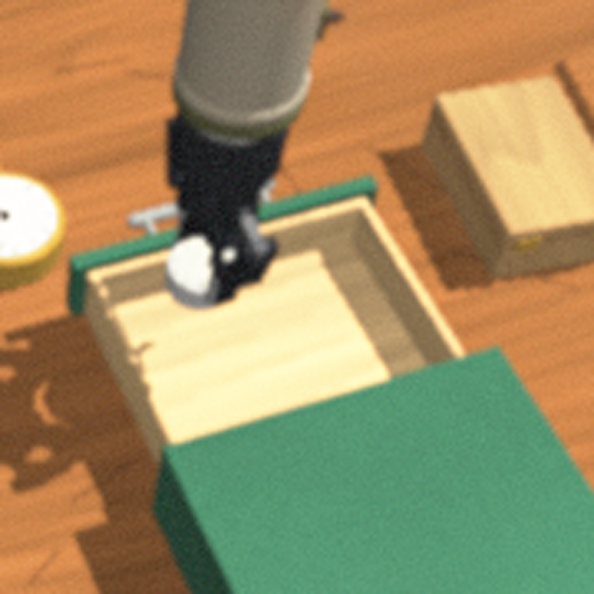

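View pics/w5.png

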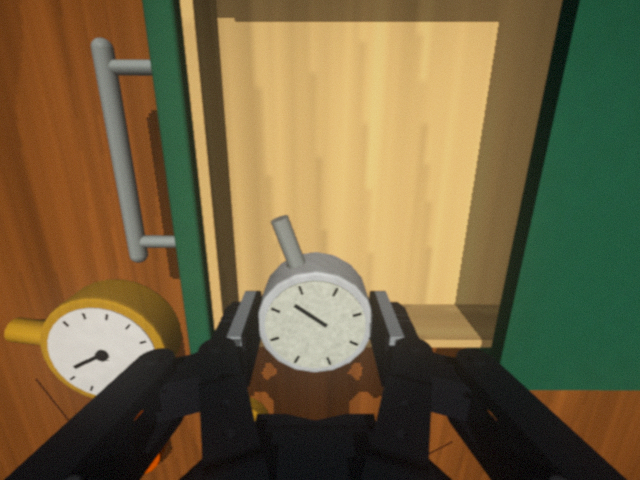

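The indicator is held upright over the drawer, with its dial at (315,325) in the wrist view and the walls clear.

step_arm([
  [[0,0,0],[0,0.008,-0.08],-1],
  [[0,0,0],[0,0.008,-0.14],-1],
  [[0,0,0],[0,0.008,-0.174],-1],
  [[0,0,0],[0,0.008,-0.174],-1],
  [[0,0,0],[0,0.008,-0.174],0.6],
  [[0,0,0],[0,0.008,-0.174],0.6],
  [[0,0,0],[0,0.008,-0.174],0.6],
  [[0,0,0],[0,0.008,-0.08],0.6],
  [[0,0,0],[0,0.008,0.02],0.6],
  [[0,0,0],[0,0.008,0.14],0.6],
])

```text
time: 8.45
tcp_pos: [0.5297, 0.2168, 0.1779]
ee_rot: [1.0, -0.0, -0.0, 0.0]
force: [1.8, 0.9, 0.6]
finger_gap: 0.0683
```

Run:
```python
from h import *
w=snap('wrist','w6')
o=robot.observe()
for k in ['time','tcp_pos','ee_rot','finger_gap','force']: print(k,np.round(o[k],4).tolist())
```

```text
time 8.5
tcp_pos [0.5338, 0.2178, 0.1871]
ee_rot [1.0, -0.0005, 0.0049, -0.0027]
finger_gap 0.0682
force [4.3116, 0.1123, 6.882]
```

View pics/w6.png

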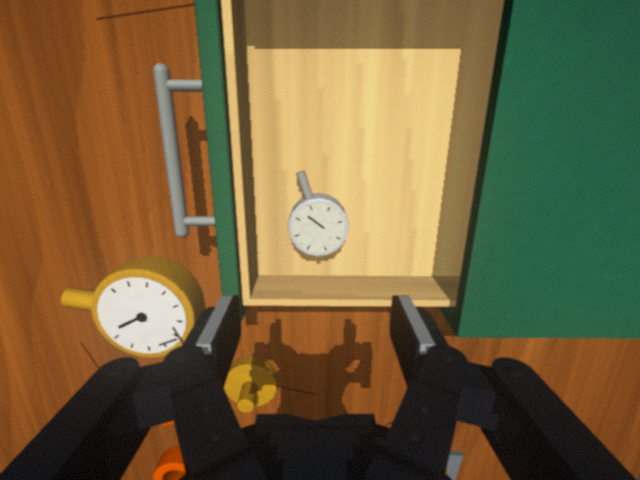

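The indicator lies flat on the drawer floor, dial at (318,225). I turn the jaws to y on the way to ring_a.

step_arm([
  [[0,0,1],[-0.05,-0.2,0],1],
  [[0,0,1],[-0.05,-0.2,0],1],
  [[0,0,1],[-0.05,-0.2,0],1],
  [[0,0,1],[-0.05,-0.2,0],1],
])

```text
time: 8.9
tcp_pos: [0.5049, 0.115, 0.1768]
ee_rot: [0.966, 0.26, 0.0, -0.0]
force: [0.7, 0.7, 0.4]
finger_gap: 0.0854
```

step_arm([
  [[0,0,1],[-0.05,-0.2,0],1],
  [[0,0,1],[-0.05,-0.2,0],1],
  [[0,0,1],[-0.05,-0.2,0],1],
  [[0,0,1],[-0.05,-0.2,0],1],
])

```text
time: 9.3
tcp_pos: [0.4797, 0.0149, 0.1766]
ee_rot: [0.866, 0.501, 0.0, -0.0]
force: [-0.2, 0.6, 0.2]
finger_gap: 0.0852
```

step_arm([
  [[0,0,1],[-0.04,-0.2,0],1],
  [[0,0,1],[-0.04,-0.2,0],1],
  [[0,0,1],[-0.04,-0.2,0],1],
  [[0,0,1],[-0.04,-0.2,0],1],
  [[0,0,1],[-0.04,-0.2,0],1],
])

```text
time: 9.8
tcp_pos: [0.4599, -0.0833, 0.1764]
ee_rot: [0.707, 0.707, 0.0, -0.0]
force: [-0.0, 0.4, -0.4]
finger_gap: 0.0851
```

Run:
```python
from h import *
w=snap('wrist','w7')
o=robot.observe()
for k in ['time','tcp_pos','ee_rot','finger_gap','force','joint_positions']: print(k,np.round(o[k],4).tolist())
```

```text
time 9.85
tcp_pos [0.46, -0.0827, 0.1764]
ee_rot [0.7081, 0.7061, 0.0002, -0.0]
finger_gap 0.0853
force [-1.042, 0.2743, -0.6081]
joint_positions [-0.5624, 0.0788, 0.7147, 1.8915, -0.0559, 1.1909, 1.7397]
```

View pics/w7.png

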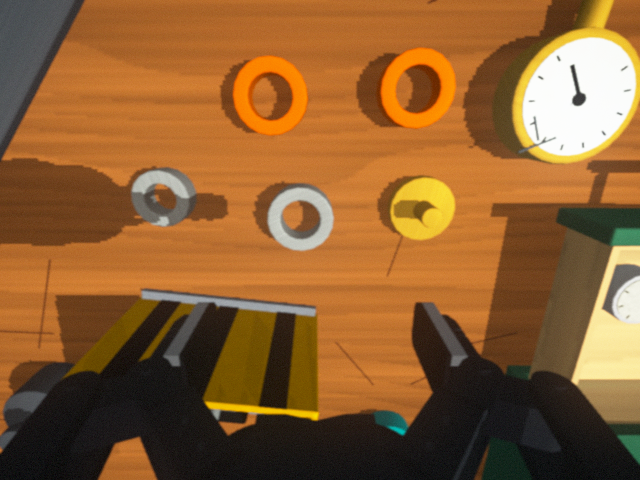

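Run:
```python
from h import *
w=load('w7')
hsv=cv2.cvtColor(w['color'],cv2.COLOR_RGB2HSV)
for n,p,z in [('ra',(300,217),.024),('knob',(430,217),.042),('disc',(423,208),.014),('rb',(163,196),.022),('guard c',(319,415),.13),('guard base R',(315,311),0.003),('panel',(563,213),.077)]: print(n,onz(w,*p,z).round(4))
print(w['world_from_camera'].round(3)[:3,3])
# size check
for a,b in [((268,217),(334,217)),((132,196),(195,196))]: print(np.linalg.norm(onz(w,*a,.02)-onz(w,*b,.02)))
```

```text
ra [ 0.4604 -0.0972  0.024 ]
knob [0.4552 0.0128 0.042 ]
disc [0.4547 0.0152 0.014 ]
rb [ 0.4417 -0.2178  0.022 ]
guard c [ 0.5762 -0.0809  0.13  ]
guard base R [ 0.5698 -0.0838  0.003 ]
panel [0.442  0.0973 0.077 ]
[ 0.375 -0.084  0.318]
0.05980687776920848
0.05592415474943311
```

The wrist view shows ring_a at (300,217), measuring 60 mm across, ring_b at (163,196) and the knob at (430,217).

step_arm([
  [[0,0,0],[0.004,-0.022,-0.1],1],
  [[0,0,0],[0.004,-0.022,-0.2],1],
  [[0,0,0],[0.004,-0.022,-0.29],1],
  [[0,0,0],[0.004,-0.022,-0.342],1],
  [[0,0,0],[0.004,-0.022,-0.342],1],
  [[0,0,0],[0.004,-0.022,-0.342],-1],
  [[0,0,0],[0.004,-0.022,-0.342],-1],
  [[0,0,0],[0.004,-0.022,-0.342],-1],
  [[0,0,0],[0.004,-0.022,-0.342],-1],
  [[0,0,0],[0.004,-0.022,-0.342],-1],
])

```text
time: 10.85
tcp_pos: [0.4639, -0.094, 0.0078]
ee_rot: [0.707, 0.707, 0.002, 0.001]
force: [-2.6, -0.7, 8.3]
finger_gap: 0.0569
```

step_arm([
  [[0,0,0],[0,0,0.1],-1],
  [[0,0,0],[0,0,0.2],-1],
  [[0,0,0],[0,0,0.3],-1],
  [[0,0,0],[0,0,0.3],-1],
])

```text
time: 11.25
tcp_pos: [0.4665, -0.0947, 0.1633]
ee_rot: [0.708, 0.707, 0.005, 0.004]
force: [1.3, -0.1, -2.9]
finger_gap: 0.0564
```

step_arm([
  [[0,0,0],[0.264,0.838,0],-1],
  [[0,0,0],[0.264,0.838,0],-1],
  [[0,0,0],[0.264,0.838,0],-1],
  [[0,0,0],[0.264,0.838,0],-1],
  [[0,0,0],[0.264,0.838,0],-1],
  [[0,0,0],[0.264,0.838,0],-1],
  [[0,0,0],[0.264,0.838,0],-1],
  [[0,0,0],[0.264,0.838,0],-1],
  [[0,0,0],[0.264,0.838,0],-1],
  [[0,0,0],[0.264,0.838,0],-1],
])

```text
time: 12.25
tcp_pos: [0.5925, 0.3338, 0.1546]
ee_rot: [0.704, 0.71, 0.001, -0.001]
force: [-0.2, 0.3, -2.6]
finger_gap: 0.057
```

Run:
```python
from h import *
w=snap('wrist','w8')
o=robot.observe()
for k in ['time','tcp_pos','ee_rot','finger_gap','force','joint_positions']: print(k,np.round(o[k],4).tolist())
```

```text
time 12.3
tcp_pos [0.5931, 0.3297, 0.1549]
ee_rot [0.7052, 0.709, 0.0001, -0.0003]
finger_gap 0.0563
force [0.0232, -1.0753, -2.1645]
joint_positions [-0.8882, 0.5818, 0.5196, 1.3302, -0.2875, 1.3035, 1.2118]
```

View pics/w8.png

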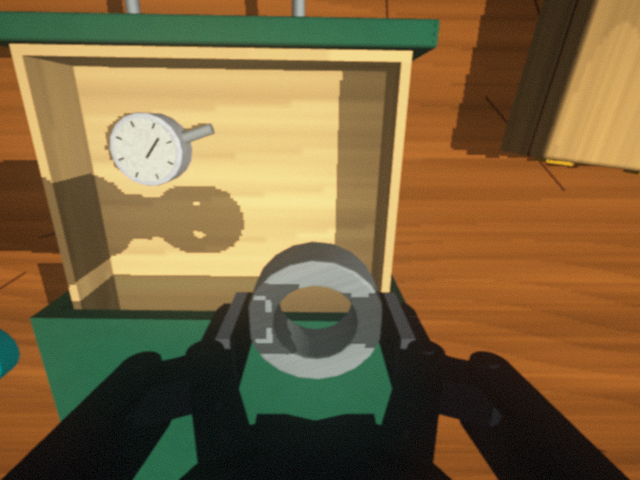

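Run:
```python
from h import *
w=load('w8')
print('roof',onz(w,200,318,.09),'Rwall',onz(w,398,200,.068),'Lwall',onz(w,50,200,.068),'front wall',onz(w,200,52,.068),'ind',onz(w,148,149,.046))
```

```text
roof [0.64125087 0.25394458 0.09      ] Rwall [0.56132765 0.39004731 0.068     ] Lwall [0.56328703 0.1528575  0.068     ] front wall [0.47220071 0.26403524 0.068     ] ind [0.53084676 0.21423856 0.046     ]
```

Ring held level, with the drawer's right wall inner edge near y=0.387 and the roof edge at x=0.641. Lowering it.

step_arm([
  [[0,0,0],[-0.006,-0.012,-0.09],-1],
  [[0,0,0],[-0.006,-0.012,-0.17],-1],
  [[0,0,0],[-0.006,-0.012,-0.23],-1],
  [[0,0,0],[-0.006,-0.012,-0.248],-1],
  [[0,0,0],[-0.006,-0.012,-0.248],-1],
  [[0,0,0],[-0.006,-0.012,-0.248],0.6],
  [[0,0,0],[-0.006,-0.012,-0.248],0.6],
  [[0,0,0],[-0.006,-0.012,-0.248],0.6],
  [[0,0,0],[-0.006,-0.012,-0.15],0.6],
  [[0,0,0],[-0.006,-0.012,-0.05],0.6],
])

```text
time: 13.3
tcp_pos: [0.59, 0.319, 0.1303]
ee_rot: [0.707, 0.707, -0.002, -0.0]
force: [1.2, 1.0, 1.2]
finger_gap: 0.0687
```

step_arm([
  [[0,0,0],[-0.08,-0.1,0.08],1],
  [[0,0,0],[-0.25,-0.5,0.1],1],
  [[0,0,0],[-0.25,-0.5,0.1],1],
  [[0,0,0],[-0.25,-0.5,0.1],1],
  [[0,0,0],[-0.25,-0.5,0.1],1],
  [[0,0,0],[-0.29,-0.9,0.1],1],
  [[0,0,0],[-0.29,-0.9,0.1],1],
  [[0,0,0],[-0.29,-0.9,0.1],1],
  [[0,0,0],[-0.29,-0.9,0.1],1],
  [[0,0,0],[-0.29,-0.9,0.1],1],
])

```text
time: 14.3
tcp_pos: [0.4453, -0.1338, 0.1812]
ee_rot: [0.708, 0.706, 0.001, 0.0]
force: [0.6, -0.4, -0.3]
finger_gap: 0.0854
```

Run:
```python
from h import *
w=snap('wrist','w9'); snap('scene','s9')
o=robot.observe()
for k in ['time','tcp_pos','ee_rot','finger_gap','joint_positions']: print(k,np.round(o[k],4).tolist())
```

```text
time 14.4
tcp_pos [0.4448, -0.1368, 0.1814]
ee_rot [0.7104, 0.7038, 0.0006, 0.001]
finger_gap 0.0855
joint_positions [-0.5743, 0.069, 0.8507, 1.8945, -0.0556, 1.1997, 1.8567]
```

View pics/w9.png

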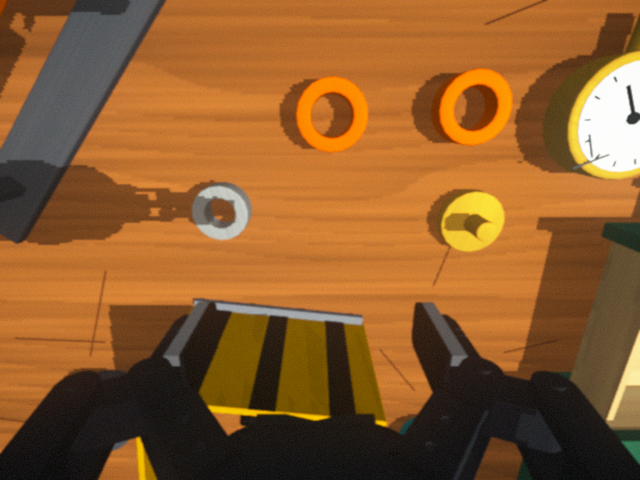

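View pics/s9.png

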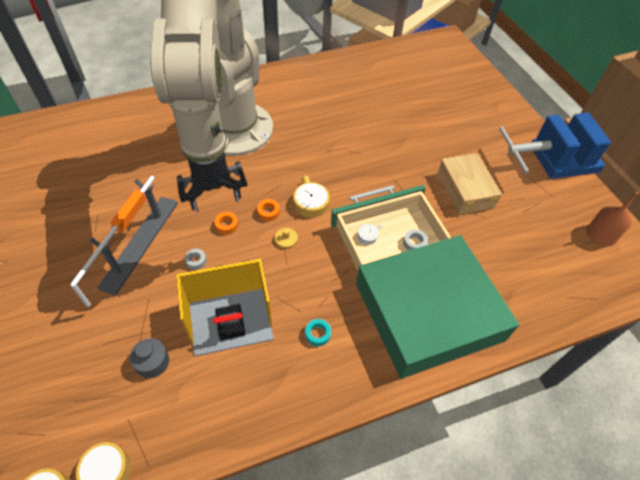

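ring_a and the indicator are in the drawer. ring_b is at (221,211) in the wrist view and has not moved.

Run:
```python
from h import *
w=load('w9')
print('rb',onz(w,221,211,.022),'knob',onz(w,481,226,.042),'stand foot corner',onz(w,22,240,.012))
```

```text
rb [ 0.44222548 -0.21961525  0.022     ] knob [0.45074776 0.00889725 0.042     ] stand foot corner [ 0.47343141 -0.41761803  0.012     ]
```

step_arm([
  [[0,0,0],[0,-0.1,0],1],
  [[0,0,0],[0,-0.16,-0.06],1],
  [[0,0,0],[0,-0.16,-0.16],1],
  [[0,0,0],[0,-0.16,-0.26],1],
  [[0,0,0],[0,-0.16,-0.351],1],
  [[0,0,0],[0,-0.16,-0.351],1],
  [[0,0,0],[0,-0.16,-0.351],-1],
  [[0,0,0],[0,-0.16,-0.351],-1],
  [[0,0,0],[0,-0.16,-0.351],-1],
  [[0,0,0],[0,-0.16,-0.351],-1],
])

```text
time: 15.4
tcp_pos: [0.4487, -0.2121, 0.0083]
ee_rot: [0.707, 0.707, 0.002, 0.003]
force: [-3.4, -1.7, 13.4]
finger_gap: 0.049
```

step_arm([
  [[0,0,0],[0,0,0],-1],
  [[0,0,0],[0,0,0.1],-1],
  [[0,0,0],[0,0,0.2],-1],
  [[0,0,0],[0,0,0.3],-1],
  [[0,0,0],[0.03,0.4,0.3],-1],
  [[0,0,0],[0.03,0.4,0.3],-1],
  [[0,0,0],[0.03,0.4,0.3],-1],
  [[0,0,0],[0.03,0.4,0.3],-1],
  [[0,0,0],[0.03,0.4,0.3],-1],
])

```text
time: 16.3
tcp_pos: [0.4616, -0.0024, 0.1562]
ee_rot: [0.703, 0.711, 0.002, -0.001]
force: [-0.6, -0.3, -3.3]
finger_gap: 0.0489
```

step_arm([
  [[0,0,0],[0.114,0.64,0],-1],
  [[0,0,0],[0.114,0.64,0],-1],
  [[0,0,0],[0.114,0.64,0],-1],
  [[0,0,0],[0.114,0.64,0],-1],
  [[0,0,0],[0.114,0.64,0],-1],
  [[0,0,0],[0.114,0.64,0],-1],
  [[0,0,0],[0.114,0.64,0],-1],
  [[0,0,0],[0.114,0.64,0],-1],
  [[0,0,0],[0.114,0.64,0],-1],
])

```text
time: 17.2
tcp_pos: [0.5182, 0.3095, 0.1559]
ee_rot: [0.707, 0.708, 0.0, 0.0]
force: [0.0, -0.9, -2.0]
finger_gap: 0.0485
```

Run:
```python
from h import *
w=snap('wrist','w10')
s=snap('scene','s10')
cv2.imwrite('pics/s10c.png',cv2.resize(s['color'][130:310,310:490,::-1],None,fx=3.3,fy=3.3,interpolation=cv2.INTER_CUBIC))
o=robot.observe()
for k in ['time','tcp_pos','ee_rot','finger_gap','joint_positions']: print(k,np.round(o[k],4).tolist())
```

```text
time 17.3
tcp_pos [0.5186, 0.3077, 0.1559]
ee_rot [0.7077, 0.7065, 0.0004, 0.0003]
finger_gap 0.0486
joint_positions [-1.046, 0.4271, 0.6121, 1.5662, -0.2551, 1.2284, 1.1787]
```

View pics/s10c.png

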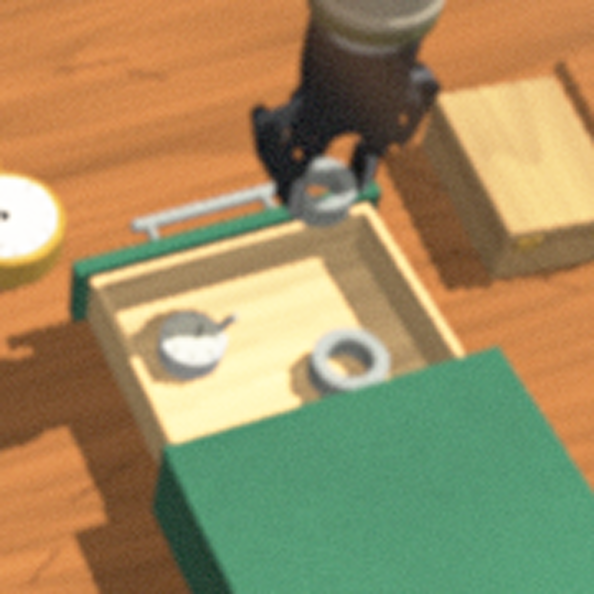

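View pics/w10.png

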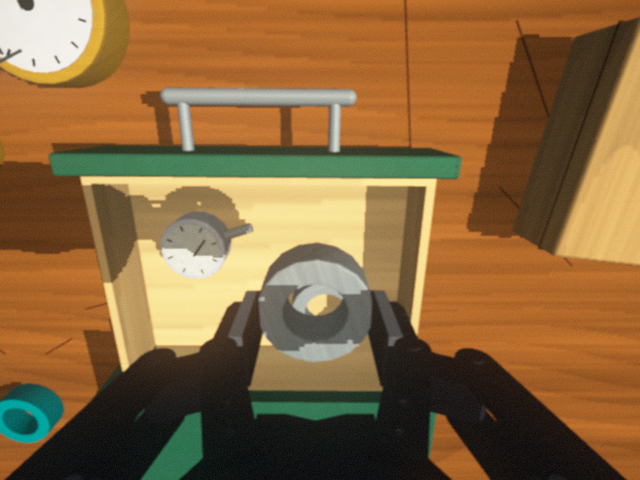

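step_arm([
  [[0,0,0],[-0.006,0.034,0],-1],
  [[0,0,0],[-0.006,0.034,-0.09],-1],
  [[0,0,0],[-0.006,0.034,-0.17],-1],
  [[0,0,0],[-0.006,0.034,-0.23],-1],
  [[0,0,0],[-0.006,0.034,-0.25],-1],
  [[0,0,0],[-0.006,0.034,-0.25],-1],
  [[0,0,0],[-0.006,0.034,-0.25],0.5],
  [[0,0,0],[-0.006,0.034,-0.25],0.5],
  [[0,0,0],[-0.006,0.034,-0.15],0.5],
  [[0,0,0],[-0.006,0.034,-0.05],0.5],
])

```text
time: 18.3
tcp_pos: [0.514, 0.3259, 0.1302]
ee_rot: [0.707, 0.707, -0.002, -0.0]
force: [-0.2, 1.6, 0.9]
finger_gap: 0.0641
```

step_arm([
  [[0,0,0],[-0.06,-0.1,0.08],-0.1],
  [[0,0,0],[-0.13,-0.45,0.1],-0.1],
  [[0,0,0],[-0.13,-0.55,0.1],-0.1],
  [[0,0,0],[-0.13,-0.55,0.1],-0.1],
  [[0,0,0],[-0.13,-0.55,0.1],-0.1],
  [[0,0,0],[-0.13,-0.55,0.1],-0.1],
  [[0,0,0],[-0.13,-0.55,0.1],-0.1],
  [[0,0,0],[-0.13,-0.55,0.1],-0.1],
])

```text
time: 19.1
tcp_pos: [0.4503, 0.0509, 0.1806]
ee_rot: [0.708, 0.706, 0.001, -0.0]
force: [0.5, 0.5, -0.4]
finger_gap: 0.0385
```

Run:
```python
from h import *
w=snap('wrist','w11')
s=snap('scene','s11')
cv2.imwrite('pics/s11c.png',cv2.resize(s['color'][130:310,250:490,::-1],None,fx=3.3,fy=3.3,interpolation=cv2.INTER_CUBIC))
o=robot.observe()
for k in ['time','tcp_pos','ee_rot','finger_gap','joint_positions']: print(k,np.round(o[k],4).tolist())
```

```text
time 19.2
tcp_pos [0.4503, 0.0526, 0.1801]
ee_rot [0.7065, 0.7077, 0.0004, -0.0001]
finger_gap 0.0383
joint_positions [-0.9362, 0.0326, 0.7762, 1.9206, -0.0252, 1.1973, 1.4213]
```

View pics/s11c.png

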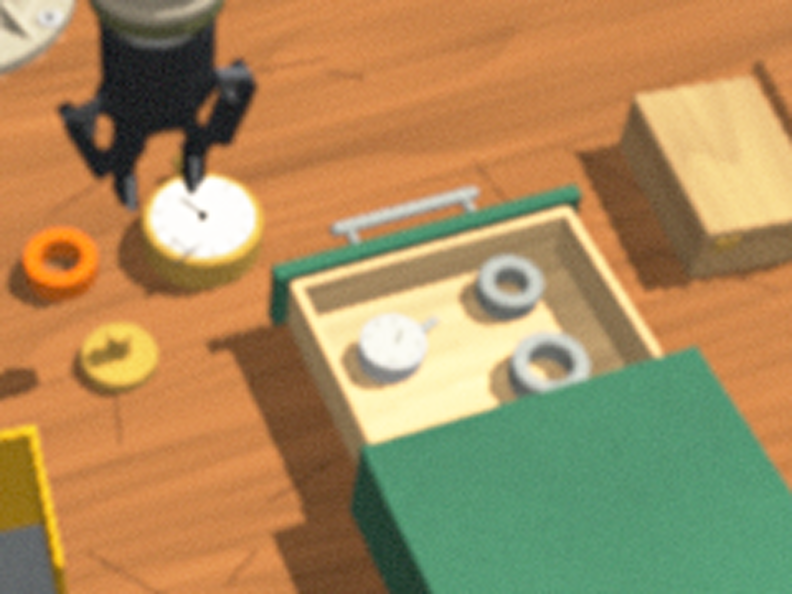

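View pics/w11.png

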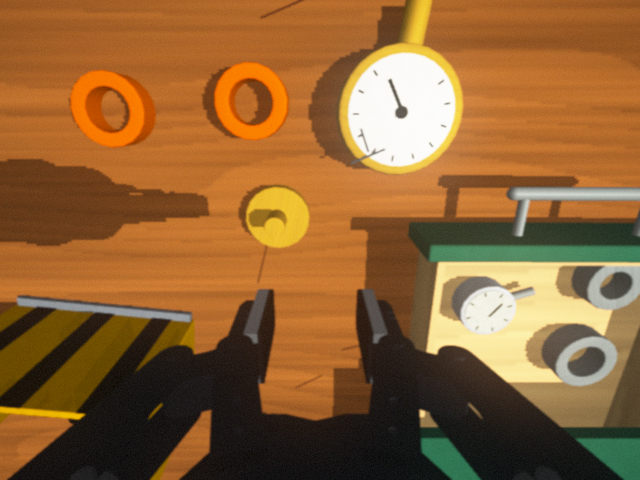

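Three pieces now lie flat in the drawer. Only the disc remains, with its knob at (275,231).

Run:
```python
from h import *
w=load('w11')
print('knob',onz(w,275,231,.042),'disc',onz(w,277,217,.014))
```

```text
knob [0.45943884 0.01611907 0.042     ] disc [0.45499935 0.01513213 0.014     ]
```

step_arm([
  [[0,0,0],[0.014,-0.072,-0.08],-0.1],
  [[0,0,0],[0.014,-0.072,-0.17],-0.1],
  [[0,0,0],[0.014,-0.072,-0.26],-0.1],
  [[0,0,0],[0.014,-0.072,-0.322],-0.1],
  [[0,0,0],[0.014,-0.072,-0.322],-0.1],
  [[0,0,0],[0.014,-0.072,-0.322],-1],
  [[0,0,0],[0.014,-0.072,-0.322],-1],
  [[0,0,0],[0.014,-0.072,-0.322],-1],
  [[0,0,0],[0.014,-0.072,-0.322],-1],
  [[0,0,0],[0.014,-0.072,-0.26],-1],
])

```text
time: 20.2
tcp_pos: [0.4542, 0.0156, 0.0476]
ee_rot: [0.707, 0.707, -0.003, -0.002]
force: [-0.4, 0.5, -3.4]
finger_gap: 0.0163
```

step_arm([
  [[0,0,0],[0,0,0.1],-1],
  [[0,0,0],[0,0,0.2],-1],
  [[0,0,0],[0.27,0.39,0.22],-1],
  [[0,0,0],[0.27,0.39,0.22],-1],
  [[0,0,0],[0.27,0.39,0.22],-1],
  [[0,0,0],[0.27,0.39,0.22],-1],
  [[0,0,0],[0.27,0.39,0.22],-1],
  [[0,0,0],[0.27,0.39,0.22],-1],
  [[0,0,0],[0.27,0.39,0.22],-1],
  [[0,0,0],[0.27,0.39,0.22],-1],
])

```text
time: 21.2
tcp_pos: [0.5918, 0.2092, 0.1597]
ee_rot: [0.708, 0.707, -0.001, 0.0]
force: [0.6, -0.9, -4.5]
finger_gap: 0.0165
```

Run:
```python
from h import *
w=snap('wrist','w12')
o=robot.observe()
for k in ['time','tcp_pos','ee_rot','finger_gap','joint_positions','force']: print(k,np.round(o[k],4).tolist())
```

```text
time 21.25
tcp_pos [0.5918, 0.209, 0.1599]
ee_rot [0.7077, 0.7065, -0.0003, -0.0001]
finger_gap 0.0164
joint_positions [-0.9078, 0.5112, 0.7388, 1.4913, -0.3513, 1.2757, 1.439]
force [0.0337, -0.8954, -5.1156]
```

View pics/w12.png

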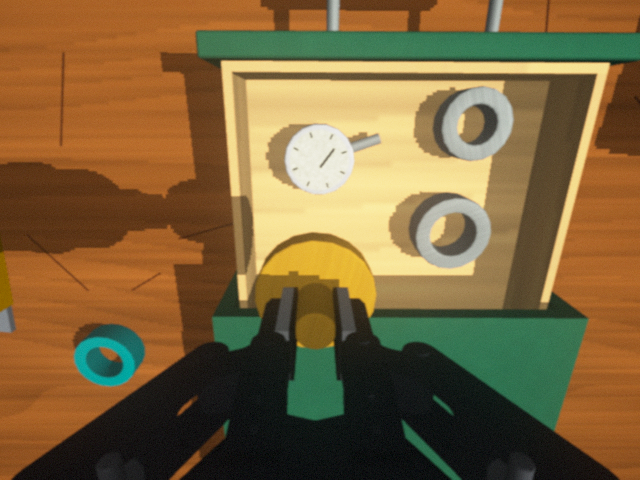

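step_arm([
  [[0,0,0],[0.016,0.01,-0.08],-1],
  [[0,0,0],[0.016,0.01,-0.16],-1],
  [[0,0,0],[0.016,0.01,-0.22],-1],
  [[0,0,0],[0.016,0.01,-0.236],-1],
  [[0,0,0],[0.016,0.01,-0.236],-1],
  [[0,0,0],[0.016,0.01,-0.236],-0.2],
  [[0,0,0],[0.016,0.01,-0.236],-0.2],
  [[0,0,0],[0.016,0.01,-0.14],-0.2],
  [[0,0,0],[0.016,0.01,-0.04],-0.2],
  [[0,0,0],[0,0.01,0.06],-0.2],
])

```text
time: 22.25
tcp_pos: [0.5927, 0.2148, 0.192]
ee_rot: [0.707, 0.707, 0.001, 0.001]
force: [-0.1, 0.3, -0.4]
finger_gap: 0.0346
```

Run:
```python
from h import *
w=snap('wrist','w13')
s=snap('scene','s13')
cv2.imwrite('pics/s13c.png',cv2.resize(s['color'][130:310,310:490,::-1],None,fx=3.3,fy=3.3,interpolation=cv2.INTER_CUBIC))
o=robot.observe()
for k in ['time','tcp_pos','ee_rot','finger_gap','joint_positions','force']: print(k,np.round(o[k],4).tolist())
```

```text
time 22.35
tcp_pos [0.5959, 0.2156, 0.1985]
ee_rot [0.7072, 0.707, 0.0065, 0.0023]
finger_gap 0.0342
joint_positions [-0.9192, 0.4868, 0.7534, 1.4357, -0.3382, 1.3369, 1.4202]
force [0.7266, -0.0096, -0.6615]
```

View pics/w13.png

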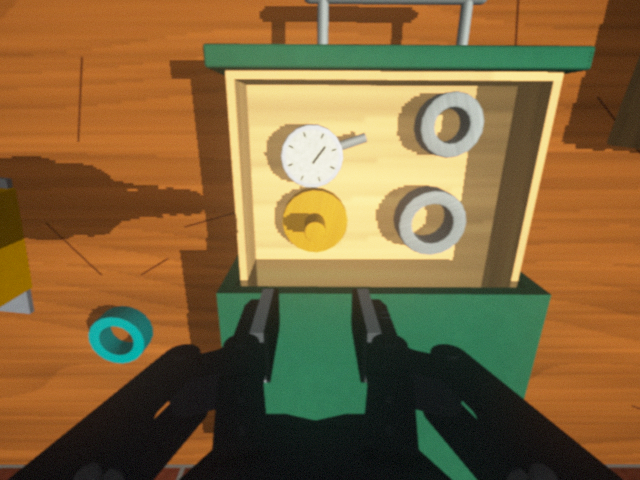

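View pics/s13c.png

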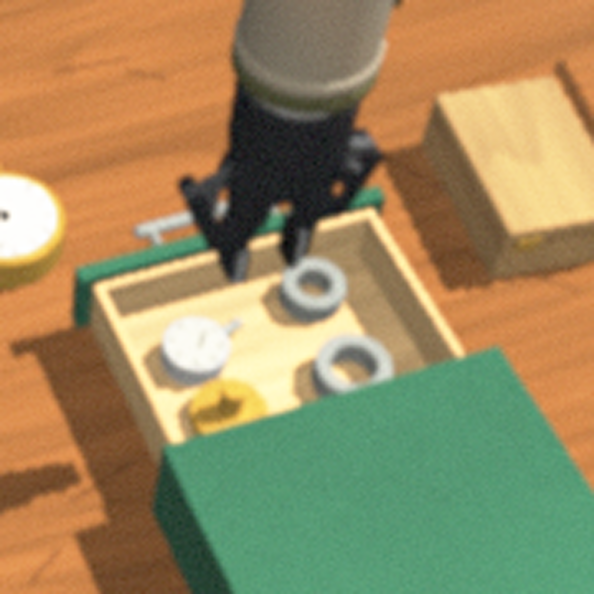

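Run:
```python
from h import *
w=load('w13')
print('disc',onz(w,315,219,.036),'knob',onz(w,315,226,.064),'ind',onz(w,311,155,.046), 'ra',onz(w,432,220,.046),'rb',onz(w,452,124,.044))
a=w['color'][70:300,220:570,::-1]; cv2.imwrite('pics/w13c.png',cv2.resize(a,None,fx=2.2,fy=2.2,interpolation=cv2.INTER_CUBIC))
```

```text
disc [0.59641178 0.21438126 0.036     ] knob [0.59411723 0.21439502 0.064     ] ind [0.53849495 0.21114323 0.046     ] ra [0.59443101 0.31701164 0.046     ] rb [0.514342   0.32484118 0.044     ]
```

View pics/w13c.png

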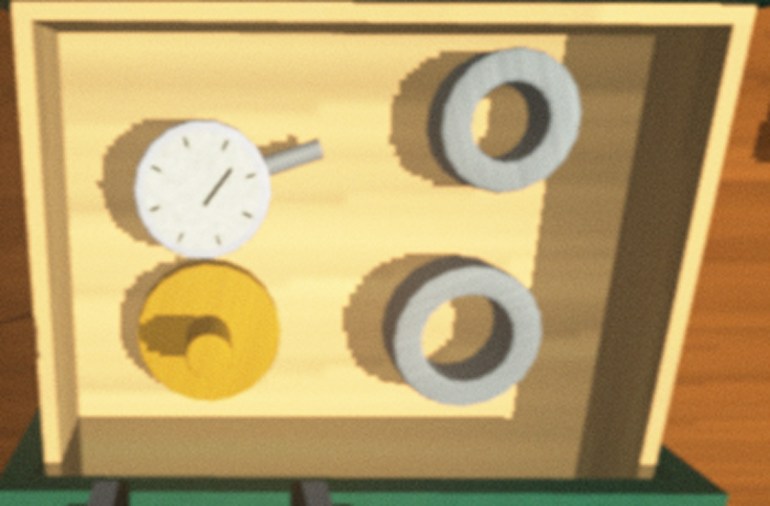

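The disc is flat on the floor, 58 mm from the indicator (56 mm needed), so all four pieces are separate. Next I push the drawer shut with closed fingers against the front of the handle.

step_arm([
  [[0,0,0],[-0.3,0.115,0],-1],
  [[0,0,0],[-0.43,0.115,0],-1],
  [[0,0,0],[-0.43,0.115,0],-1],
  [[0,0,0],[-0.43,0.115,0],-1],
  [[0,0,0],[-0.43,0.115,0],-1],
  [[0,0,0],[-0.43,0.115,0],-1],
])

```text
time: 22.95
tcp_pos: [0.374, 0.2747, 0.1898]
ee_rot: [0.705, 0.709, 0.001, -0.002]
force: [-0.5, 0.7, -0.4]
finger_gap: -0.0
```

Run:
```python
from h import *
w=snap('wrist','w14')
o=robot.observe()
for k in ['time','tcp_pos','ee_rot','finger_gap','joint_positions','force']: print(k,np.round(o[k],4).tolist())
```

```text
time 23.0
tcp_pos [0.3761, 0.274, 0.1901]
ee_rot [0.7059, 0.7084, 0.0011, -0.0012]
finger_gap 0.0003
joint_positions [-1.4014, 0.056, 0.7404, 1.8789, -0.0431, 1.2197, 0.9272]
force [0.4137, 0.2781, 0.1165]
```

View pics/w14.png

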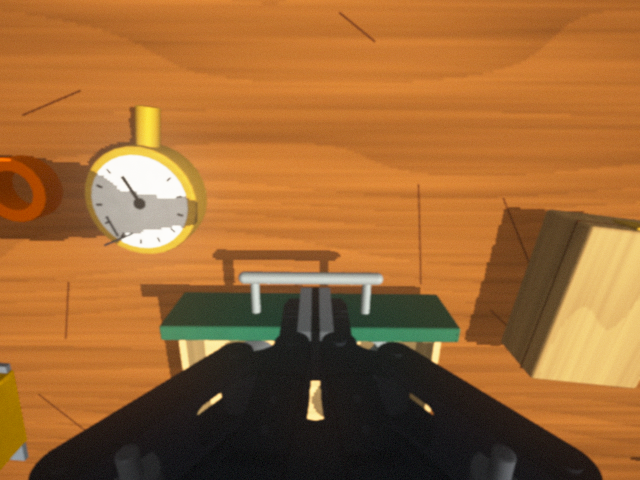

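Run:
```python
from h import *
w=load('w14')
print(onz(w,312,277,.0575),onz(w,242,277,.0575),onz(w,382,279,.0575))
```

```text
[0.42372265 0.27234913 0.0575    ] [0.42396013 0.21041172 0.0575    ] [0.42544624 0.33450526 0.0575    ]
```

step_arm([
  [[0,0,0],[0,0,-0.1],-1],
  [[0,0,0],[0,0,-0.2],-1],
  [[0,0,0],[0,0,-0.308],-1],
  [[0,0,0],[0,0,-0.308],-1],
  [[0,0,0],[0.04,0,-0.308],-1],
  [[0,0,0],[0.08,0,-0.308],-1],
  [[0,0,0],[0.12,0,-0.308],-1],
  [[0,0,0],[0.16,0,-0.308],-1],
  [[0,0,0],[0.2,0,-0.308],-1],
  [[0,0,0],[0.24,0,-0.308],-1],
])

```text
time: 24.0
tcp_pos: [0.4976, 0.2722, 0.0368]
ee_rot: [0.707, 0.707, -0.001, -0.001]
force: [-5.7, -1.1, -1.8]
finger_gap: -0.0003
```

step_arm([
  [[0,0,0],[0.04,0,0],-1],
  [[0,0,0],[0.08,0,0],-1],
  [[0,0,0],[0.12,0,0],-1],
  [[0,0,0],[0.13,0,0],-1],
  [[0,0,0],[0.14,0,0],-1],
  [[0,0,0],[0.14,0,0],-1],
])

```text
time: 24.6
tcp_pos: [0.5684, 0.2729, 0.0368]
ee_rot: [0.707, 0.707, 0.001, 0.0]
force: [-0.3, -0.4, -0.8]
finger_gap: 0.0001
```

step_arm([
  [[0,0,0],[0.01,0,0],-1],
  [[0,0,0],[0.02,0,0],-1],
  [[0,0,0],[0.025,0,0],-1],
])

```text
time: 24.9
tcp_pos: [0.5775, 0.2735, 0.0357]
ee_rot: [0.707, 0.708, -0.001, -0.002]
force: [-19.9, -2.9, 15.7]
finger_gap: -0.0001
```

Run:
```python
from h import *
s=snap('scene','s15')
cv2.imwrite('pics/s15c.png',cv2.resize(s['color'][130:310,310:490,::-1],None,fx=3.3,fy=3.3,interpolation=cv2.INTER_CUBIC))
o=robot.observe()
for k in ['time','tcp_pos','force']: print(k,np.round(o[k],4).tolist())
```

```text
time 24.95
tcp_pos [0.5773, 0.2735, 0.0357]
force [-11.6324, -1.9026, 8.285]
```

View pics/s15c.png

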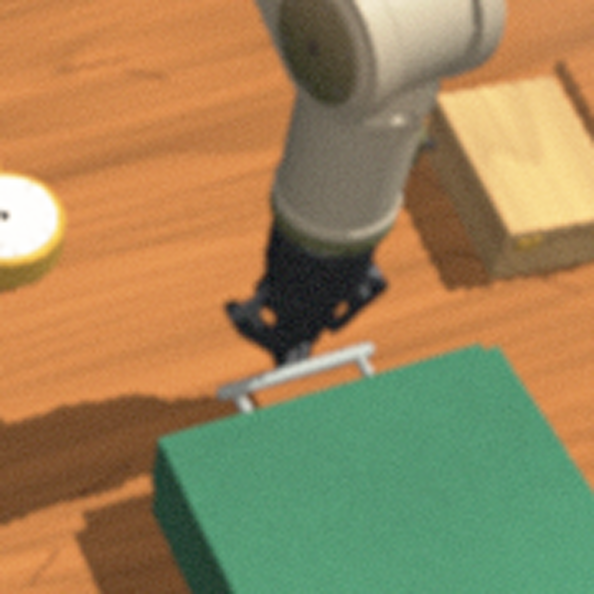

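step_arm([
  [[0,0,0],[0.006,0,0],-1],
  [[0,0,0],[0.006,0,0],-1],
  [[0,0,0],[0.006,0,0],-1],
])

```text
time: 25.25
tcp_pos: [0.5775, 0.2736, 0.0352]
ee_rot: [0.706, 0.708, -0.004, -0.004]
force: [-23.8, -4.0, 15.8]
finger_gap: 0.0002
```

Pushing further brought the force to 24 N with no motion, so the drawer is at its stop. I back off and go to the rod stand.

step_arm([
  [[0,0,0],[-0.04,0,0],-1],
  [[0,0,0],[-0.06,0,0.08],-1],
  [[0,0,0],[-0.08,0,0.18],-1],
  [[0,0,-0.5],[-0.2,-0.3,0.4],1],
  [[0,0,-0.5],[-0.24,-0.6,0.42],1],
  [[0,0,-0.5],[-0.24,-0.6,0.42],1],
  [[0,0,-0.5],[-0.24,-0.6,0.42],1],
  [[0,0,-0.5],[-0.24,-0.6,0.42],1],
  [[0,0,-0.5],[-0.24,-0.6,0.42],1],
  [[0,0,-0.5],[-0.24,-0.6,0.42],1],
])

```text
time: 26.25
tcp_pos: [0.4622, -0.0305, 0.2466]
ee_rot: [0.794, 0.608, 0.002, -0.0]
force: [0.9, 0.5, 1.2]
finger_gap: 0.0855
```

step_arm([
  [[0,0,-0.84],[-0.12,-0.5,0.08],1],
  [[0,0,-0.84],[-0.12,-0.5,0.08],1],
  [[0,0,-0.84],[-0.12,-0.5,0.08],1],
  [[0,0,-0.84],[-0.12,-0.5,0.08],1],
  [[0,0,-0.84],[-0.12,-0.5,0.08],1],
  [[0,0,-0.84],[-0.12,-0.5,0.08],1],
  [[0,0,-0.84],[-0.12,-0.5,0.08],1],
])

```text
time: 26.95
tcp_pos: [0.4016, -0.2798, 0.2858]
ee_rot: [0.908, 0.419, 0.0, 0.001]
force: [0.3, 0.4, 0.9]
finger_gap: 0.085
```

Run:
```python
from h import *
w=snap('wrist','w16');s=snap('scene','s16')
o=robot.observe()
for k in ['time','tcp_pos','ee_rot','finger_gap','joint_positions','force']: print(k,np.round(o[k],4).tolist())
```

```text
time 27.05
tcp_pos [0.4029, -0.2766, 0.2851]
ee_rot [0.907, 0.421, 0.0001, -0.0002]
finger_gap 0.0856
joint_positions [-0.6652, 0.1208, 1.3258, 1.6755, -0.1186, 1.4378, 1.5439]
force [-0.1373, 1.2038, -0.6415]
```

View pics/w16.png

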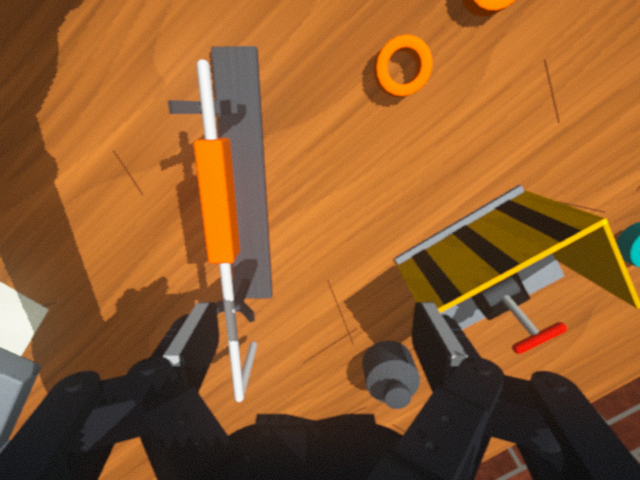

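View pics/s16.png

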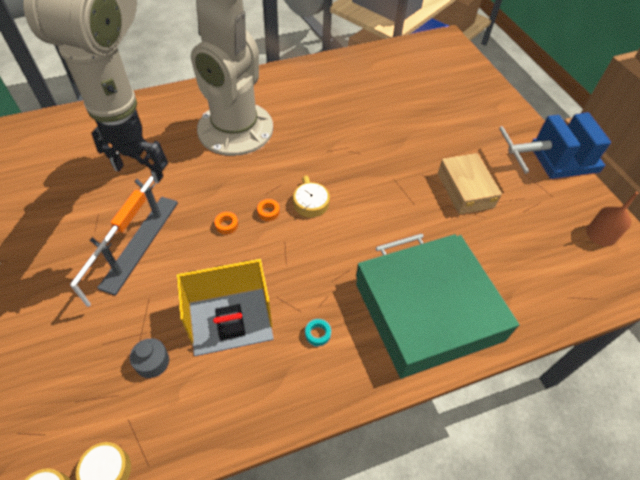

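The drawer is visibly shut in the scene view. In the wrist view the rod runs from (204,62) to the bend at (240,398), with the handle from (212,138) to (224,263).

Run:
```python
from h import *
w=load('w16');s=load('s16')
hsv=cv2.cvtColor(w['color'],cv2.COLOR_RGB2HSV)
m=((hsv[...,0]>5)&(hsv[...,0]<16)&(hsv[...,1]>225)&(hsv[...,2]>215)).astype(np.uint8);m[:, :180]=0;m[:,245:]=0;m[:120]=0;m[280:]=0
ys,xs=np.nonzero(m);print('handle mask',len(xs),xs.min(),xs.max(),ys.min(),ys.max())
P={}
for n,p,z in [('end',(204,63),.133),('h1',(212,138),.143),('h2',(223,263),.143),('bend',(240,398),.133),('footA',(213,47),.012),('footB',(257,47),.012),('footC',(271,297),.012),('footD',(231,300),.012)]:
    P[n]=onz(w,*p,z);print(n,P[n].round(4))
d=P['bend']-P['end'];print(np.linalg.norm(d),np.degrees(np.arctan2(d[1],d[0])))
d=P['h2']-P['h1'];print(np.linalg.norm(d),np.degrees(np.arctan2(d[1],d[0])))
print(tri(w,(240,398),s,(74.5,285)),tri(w,(204,63),s,(153,179.5)))
c=s['color'][160:320,50:210,::-1];cv2.imwrite('pics/s16c.png',cv2.resize(c,None,fx=3.7,fy=3.7,interpolation=cv2.INTER_CUBIC))
```

```text
handle mask 577 194 233 139 263
end [ 0.2517 -0.2657  0.133 ]
h1 [ 0.2962 -0.2991  0.143 ]
h2 [ 0.3787 -0.3707  0.143 ]
bend [ 0.5053 -0.477   0.133 ]
footA [ 0.2121 -0.2636  0.012 ]
footB [ 0.243  -0.2274  0.012 ]
footC [ 0.4765 -0.4241  0.012 ]
footD [ 0.4441 -0.4691  0.012 ]
0.3300494271260946 -39.79878384065024
0.1092367236934823 -40.95884311526149
(array([ 0.50751857, -0.47709344,  0.12930525]), np.float64(0.00496137733557909)) (array([ 0.24699453, -0.26693483,  0.11638146]), np.float64(0.002090263018041609))
```

View pics/s16c.png

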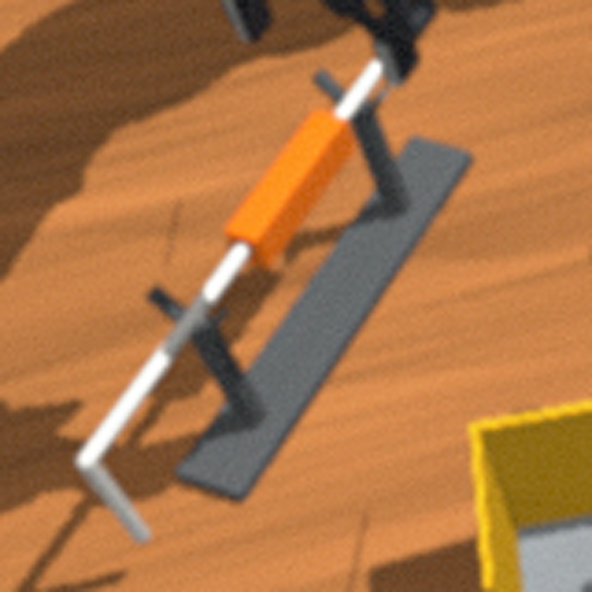

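step_arm([
  [[0,0,0],[-0.098,-0.143,-0.06],0.4],
  [[0,0,0],[-0.098,-0.143,-0.12],0.4],
  [[0,0,0],[-0.098,-0.143,-0.22],0.4],
  [[0,0,0],[-0.098,-0.143,-0.22],0.4],
  [[0,0,0],[-0.098,-0.143,-0.22],0.4],
])

```text
time: 27.55
tcp_pos: [0.3541, -0.3468, 0.1747]
ee_rot: [0.907, 0.422, -0.001, -0.001]
force: [0.1, -0.1, 0.3]
finger_gap: 0.06
```

Run:
```python
from h import *
w=snap('wrist','w17');s=snap('scene','s17')
c=s['color'][120:320,30:230,::-1];cv2.imwrite('pics/s17c.png',cv2.resize(c,None,fx=3,fy=3,interpolation=cv2.INTER_CUBIC))
o=robot.observe()
for k in ['time','tcp_pos','ee_rot','finger_gap','joint_positions','force']: print(k,np.round(o[k],4).tolist())
```

```text
time 27.65
tcp_pos [0.3556, -0.3482, 0.1769]
ee_rot [0.9064, 0.4223, 0.0006, 0.0008]
finger_gap 0.0598
joint_positions [-0.3292, 0.2921, 1.2392, 1.8312, -0.2945, 1.2252, 1.8704]
force [0.1183, 0.7801, -0.6522]
```

View pics/w17.png

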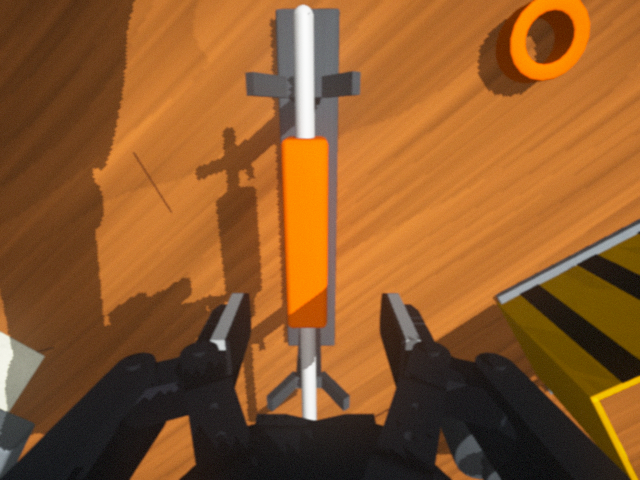

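View pics/s17c.png

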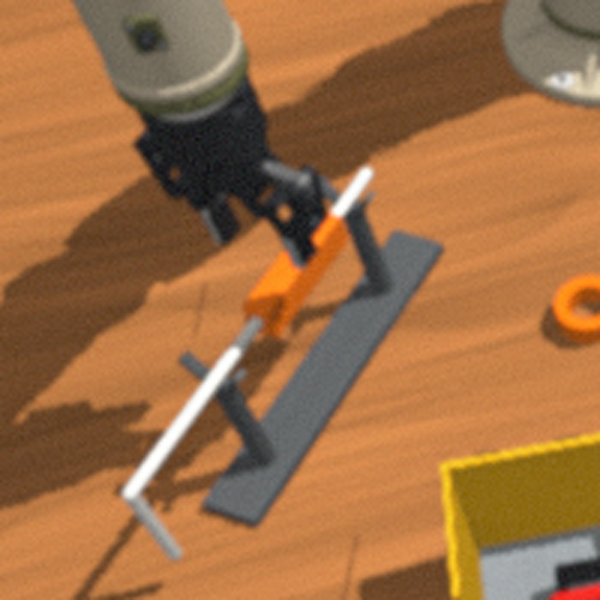

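Run:
```python
from h import *
w=load('w17');T=w['world_from_camera']
h1=onz(w,304.5,140,.143);h2=onz(w,307.5,326,.143);e=onz(w,304,12,.133)
print(T.round(3).tolist(),h1,h2,e)
d=h2-h1;print(np.linalg.norm(d),np.degrees(np.arctan2(d[1],d[0])))
d=h2-e;print(np.linalg.norm(d),np.degrees(np.arctan2(d[1],d[0])))
u=d/np.linalg.norm(d); org=h2-u*.035; print('origin',org)
t=robot.observe()['tcp_pos'];r=np.array(t)-org; print('along',r[:2]@u[:2],'lat',r[0]*-u[1]+r[1]*u[0])
for n,p in [('gR',(640,222)),('gL',(498,300))]: print(n,onz(w,*p,0.003))
```

```text
[[0.644, -0.723, -0.248, 0.29], [0.765, 0.609, 0.209, -0.293], [0.0, -0.324, 0.946, 0.316], [0.0, 0.0, 0.0, 1.0]] [ 0.29432444 -0.30390102  0.143     ] [ 0.37591013 -0.37167952  0.143     ] [ 0.25097318 -0.26732942  0.133     ]
0.10606672432442477 -39.718605693063395
0.16308949540469503 -39.869379367564434
origin [ 0.3490979  -0.34928536  0.14085394]
along 0.004239152246155939 lat 0.005003197385876905
gR [ 0.56262785 -0.11621607  0.003     ]
gL [ 0.54909145 -0.26343279  0.003     ]
```

step_arm([
  [[0,0,0],[-0.006,-0.008,-0.04],0.2],
  [[0,0,0],[-0.006,-0.008,-0.1],0.2],
  [[0,0,0],[-0.006,-0.008,-0.14],0.2],
  [[0,0,0],[-0.006,-0.008,-0.14],0.2],
  [[0,0,0],[-0.006,-0.008,-0.14],-1],
  [[0,0,0],[-0.006,-0.008,-0.14],-1],
  [[0,0,0],[-0.006,-0.008,-0.14],-1],
  [[0,0,0],[-0.006,-0.008,-0.14],-1],
  [[0,0,0],[-0.006,-0.008,-0.14],-1],
])

```text
time: 28.55
tcp_pos: [0.3522, -0.3535, 0.1073]
ee_rot: [0.907, 0.421, 0.001, 0.001]
force: [-0.4, 1.9, 7.5]
finger_gap: 0.0233
```

Run:
```python
from h import *
w=snap('wrist','w18')
o=robot.observe()
for k in ['time','tcp_pos','ee_rot','finger_gap','joint_positions','force','ft_torque']: print(k,np.round(o[k],4).tolist())
```

```text
time 28.6
tcp_pos [0.3522, -0.3535, 0.1073]
ee_rot [0.9069, 0.4214, 0.0011, 0.0013]
finger_gap 0.0236
joint_positions [-0.2153, 0.3903, 1.1479, 1.9136, -0.4033, 1.0924, 1.9653]
force [-0.4209, 1.4065, 7.2316]
ft_torque [0.3083, 0.0677, -0.0355]
```

View pics/w18.png

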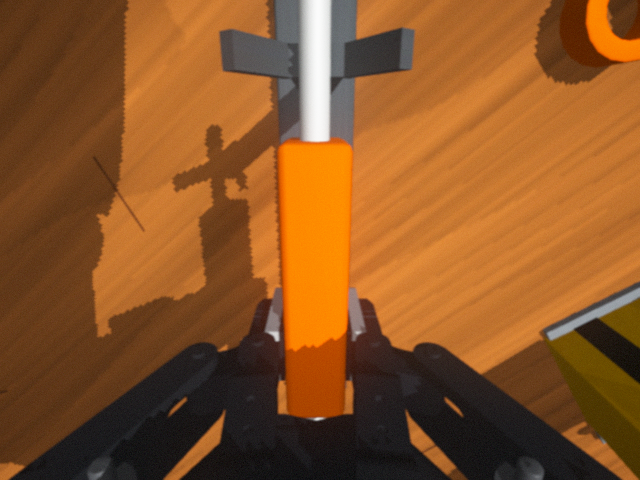

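The rod is gripped with a gap of 23.5 mm. I lift it straight out of the forks and check how it hangs.

step_arm([
  [[0,0,0],[0,0,0.04],-1],
  [[0,0,0],[0,0,0.08],-1],
  [[0,0,0],[0,0,0.14],-1],
  [[0,0,0],[0,0,0.22],-1],
  [[0,0,0],[0,0,0.32],-1],
  [[0,0,0],[0,0,0.32],-1],
  [[0,0,0],[0,0,0.32],-1],
])

```text
time: 29.3
tcp_pos: [0.3514, -0.353, 0.2666]
ee_rot: [0.907, 0.421, 0.001, 0.001]
force: [0.7, -0.2, -3.2]
finger_gap: 0.0233
```

Run:
```python
from h import *
w=snap('wrist','w19');s=snap('scene','s19');snap('side','d19')
o=robot.observe()
for k in ['time','tcp_pos','ee_rot','finger_gap','joint_positions','force','ft_torque']: print(k,np.round(o[k],4).tolist())
```

```text
time 29.45
tcp_pos [0.3504, -0.3519, 0.2642]
ee_rot [0.907, 0.4212, -0.0002, -0.0009]
finger_gap 0.0234
joint_positions [-0.4206, 0.1974, 1.3205, 1.6935, -0.1938, 1.4036, 1.7976]
force [-0.247, -0.0507, -3.2288]
ft_torque [0.0135, 0.0025, 0.0221]
```

View pics/s19.png

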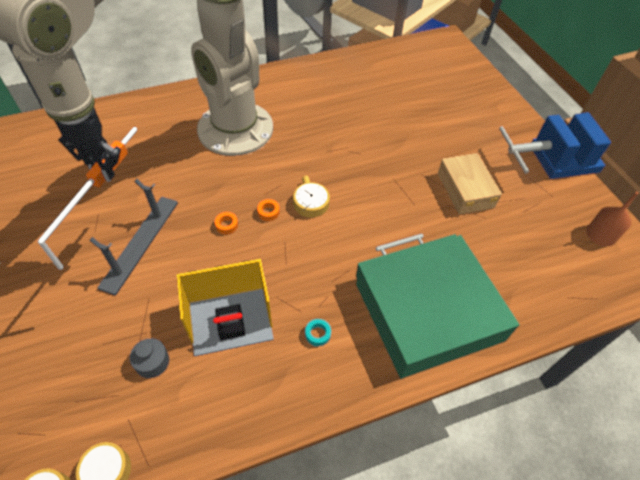

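View pics/d19.png

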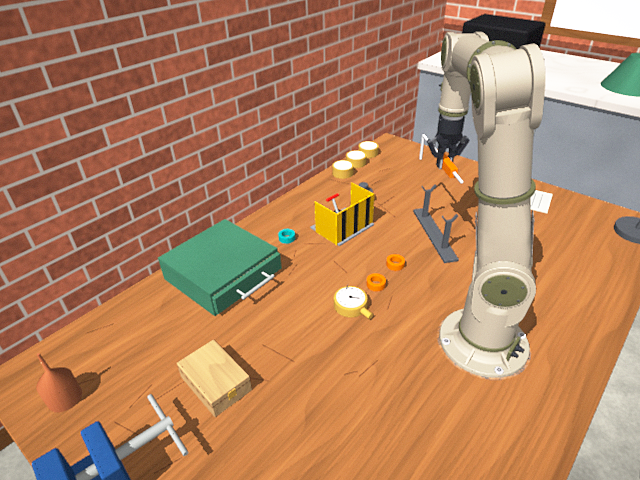

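The rod hangs level and leg-down from the hand: bend at (42,242) and tip at (60,268) in the scene view. I carry it above the box.

step_arm([
  [[0,0,1],[0.328,0.394,0.02],-1],
  [[0,0,1],[0.328,0.394,0.02],-1],
  [[0,0,1],[0.328,0.394,0.02],-1],
  [[0,0,1],[0.328,0.394,0.02],-1],
  [[0,0,1],[0.328,0.394,0.02],-1],
  [[0,0,1],[0.328,0.394,0.02],-1],
  [[0,0,1],[0.328,0.394,0.02],-1],
  [[0,0,1],[0.328,0.394,0.02],-1],
])

```text
time: 30.25
tcp_pos: [0.5136, -0.1569, 0.2743]
ee_rot: [0.768, 0.641, -0.001, -0.0]
force: [-0.7, -0.8, -1.2]
finger_gap: 0.0232
```

Run:
```python
from h import *
s=snap('scene','s20');d=snap('side','d20')
cv2.imwrite('pics/s20c.png',cv2.resize(s['color'][180:380,130:330,::-1],None,fx=3,fy=3,interpolation=cv2.INTER_CUBIC))
cv2.imwrite('pics/d20c.png',cv2.resize(d['color'][90:270,260:480,::-1],None,fx=3.3,fy=3.3,interpolation=cv2.INTER_CUBIC))
o=robot.observe()
for k in ['time','tcp_pos','ee_rot','finger_gap','joint_positions','force','ft_torque']: print(k,np.round(o[k],4).tolist())
```

```text
time 30.35
tcp_pos [0.5135, -0.1575, 0.2749]
ee_rot [0.7682, 0.6402, -0.0003, -0.0002]
finger_gap 0.0233
joint_positions [-0.6545, 0.2843, 1.1119, 1.5729, -0.256, 1.4448, 1.8635]
force [0.5103, -0.1916, -2.2455]
ft_torque [0.0361, 0.0237, 0.0826]
```

View pics/s20c.png

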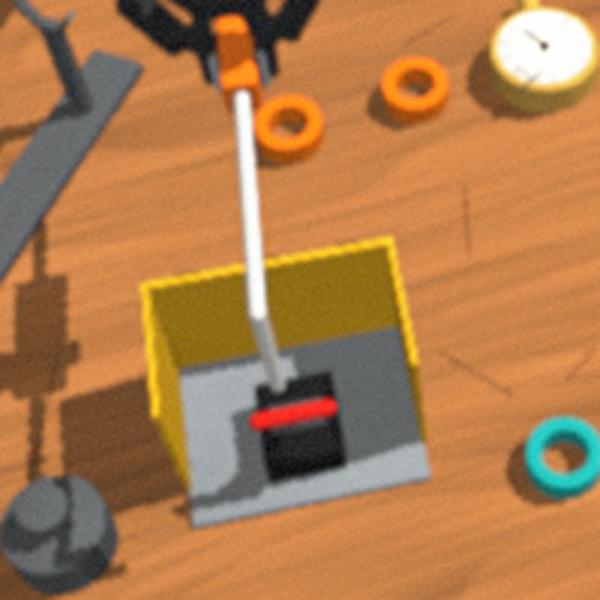

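View pics/d20c.png

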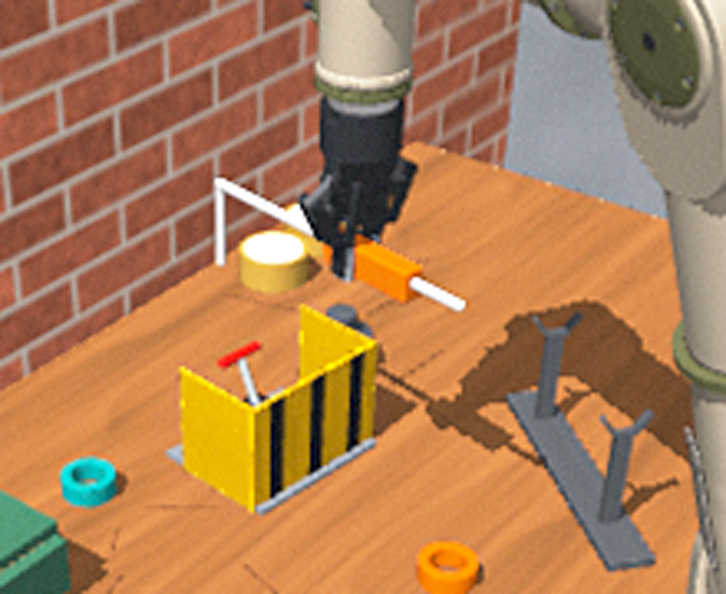

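Both views show the leg: tip at (280,387) in the scene crop and (220,263) in the side crop. The lever bar is also in both, around (293,413) and (240,354). I triangulate tip, bend and bar with the same pair of cameras so their biases cancel.

Run:
```python
from h import *
s=load('s20');d=load('d20')
S=lambda x,y:(130+x/3,180+y/3)
D=lambda x,y:(260+x/3.3,90+y/3.3)
for n,a,b in [('tip',(280,386),(220,262)),('bend',(258,315),(221,183)),('bar -y end',(255,420),(258,346)),('bar +y end',(333,405),(222,363)),('barmid',(294,412),(240,354)),('guard FR top',(392,242),(253,410)),('guard FL top',(147,288),(375,345)),('rear end?',(0,0),(462,305))]:
    p,e=tri(s,S(*a),d,D(*b)); print(n,p.round(4),round(e,4))
# raw masks for red bar
for q,o in ((s,'s'),(d,'d')):
    h=cv2.cvtColor(q['color'],cv2.COLOR_RGB2HSV); m=(((h[...,0]<4)|(h[...,0]>176))&(h[...,1]>200)&(h[...,2]>120)).astype(np.uint8)
    n,l,st,ce=cv2.connectedComponentsWithStats(m)
    print(o,[(st[i].tolist(),ce[i].round(1).tolist()) for i in range(1,n) if st[i,4]>25])
```

```text
tip [ 0.7096 -0.1901  0.2018] 0.0039
bend [ 0.7087 -0.1916  0.2927] 0.005
bar -y end [ 0.6747 -0.2124  0.0999] 0.0027
bar +y end [ 0.6822 -0.158   0.1019] 0.0046
barmid [ 0.6785 -0.1851  0.1015] 0.0034
guard FR top [ 0.5786 -0.0816  0.1259] 0.005
guard FL top [ 0.5554 -0.2617  0.1229] 0.0044
rear end? [ 0.4173 -0.2682  0.2535] 0.092
s [([214, 313, 28, 10, 119], [227.3, 317.7])]
d [([327, 194, 12, 7, 28], [332.1, 197.0])]
```

The tip is at (0.710,-0.190,0.202) and the bar middle at (0.6785,-0.185,0.1015). The leg is 31 mm behind the bar and centred on it laterally. Bar and guard heights agree with the description within 2–7 mm. I lower by 126 mm.

step_arm([
  [[0,0,0],[0,0,-0.06],-1],
  [[0,0,0],[0,0,-0.12],-1],
  [[0,0,0],[0,0,-0.18],-1],
  [[0,0,0],[0,0,-0.23],-1],
  [[0,0,0],[0,0,-0.252],-1],
  [[0,0,0],[0,0,-0.252],-1],
])

```text
time: 30.95
tcp_pos: [0.5135, -0.1562, 0.1483]
ee_rot: [0.768, 0.641, -0.001, -0.001]
force: [-0.2, -0.5, -1.9]
finger_gap: 0.0231
```

Run:
```python
from h import *
s=snap('scene','s21');d=snap('side','d21')
cv2.imwrite('pics/s21c.png',cv2.resize(s['color'][180:380,130:330,::-1],None,fx=3,fy=3,interpolation=cv2.INTER_CUBIC))
cv2.imwrite('pics/d21c.png',cv2.resize(d['color'][90:270,260:480,::-1],None,fx=3.3,fy=3.3,interpolation=cv2.INTER_CUBIC))
o=robot.observe()
for k in ['time','tcp_pos','ee_rot','finger_gap','joint_positions','force','ft_torque']: print(k,np.round(o[k],4).tolist())
```

```text
time 31.05
tcp_pos [0.515, -0.1565, 0.1503]
ee_rot [0.7675, 0.6411, 0.0003, 0.0005]
finger_gap 0.0236
joint_positions [-0.5899, 0.3919, 1.0426, 1.7608, -0.3623, 1.1975, 1.9464]
force [0.7435, 0.3608, -2.3522]
ft_torque [0.0223, 0.006, -0.0051]
```

View pics/s21c.png

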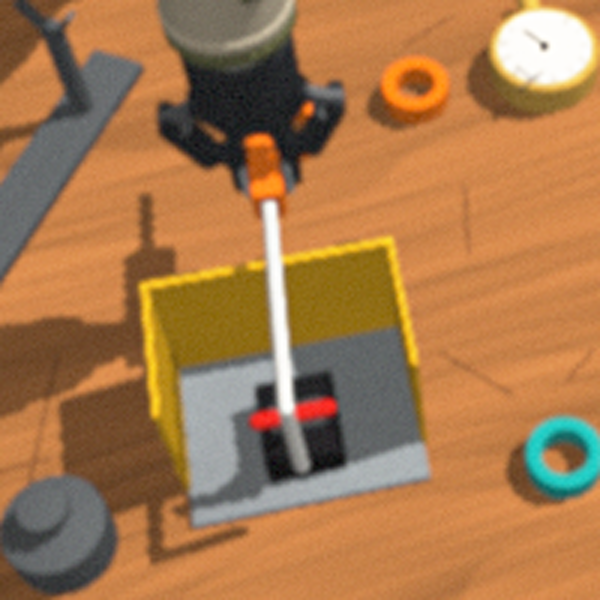

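View pics/d21c.png

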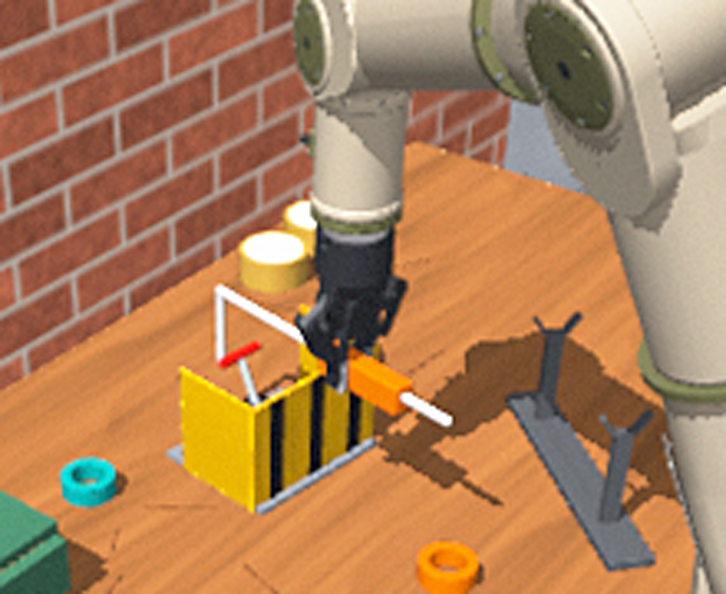

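The leg is behind the bar in both views and the hand is clear above and in front of the guard. I pull towards the guard.

step_arm([
  [[0,0,0],[-0.03,0.004,0],-1],
  [[0,0,0],[-0.06,0.008,0],-1],
  [[0,0,0],[-0.09,0.012,0],-1],
  [[0,0,0],[-0.115,0.015,0],-1],
  [[0,0,0],[-0.14,0.018,0],-1],
  [[0,0,0],[-0.155,0.02,0],-1],
  [[0,0,0],[-0.165,0.022,0],-1],
  [[0,0,0],[-0.165,0.022,0],-1],
])

```text
time: 31.85
tcp_pos: [0.4338, -0.1453, 0.151]
ee_rot: [0.767, 0.641, 0.002, 0.001]
force: [1.0, -1.7, 0.4]
finger_gap: 0.0234
```

Run:
```python
from h import *
s=snap('scene','s22');d=snap('side','d22')
cv2.imwrite('pics/s22c.png',cv2.resize(s['color'][180:380,130:330,::-1],None,fx=3,fy=3,interpolation=cv2.INTER_CUBIC))
cv2.imwrite('pics/d22c.png',cv2.resize(d['color'][90:270,260:480,::-1],None,fx=3.3,fy=3.3,interpolation=cv2.INTER_CUBIC))
o=robot.observe()
for k in ['time','tcp_pos','ee_rot','finger_gap','joint_positions','force','ft_torque']: print(k,np.round(o[k],4).tolist())
```

```text
time 31.95
tcp_pos [0.4337, -0.1451, 0.1505]
ee_rot [0.7672, 0.6414, 0.0014, 0.001]
finger_gap 0.0237
joint_positions [-0.8218, 0.1248, 1.1676, 1.9625, -0.1286, 1.1299, 1.7905]
force [3.0831, -1.3855, -0.3983]
ft_torque [-0.2281, -1.1716, -0.0676]
```

View pics/s22c.png

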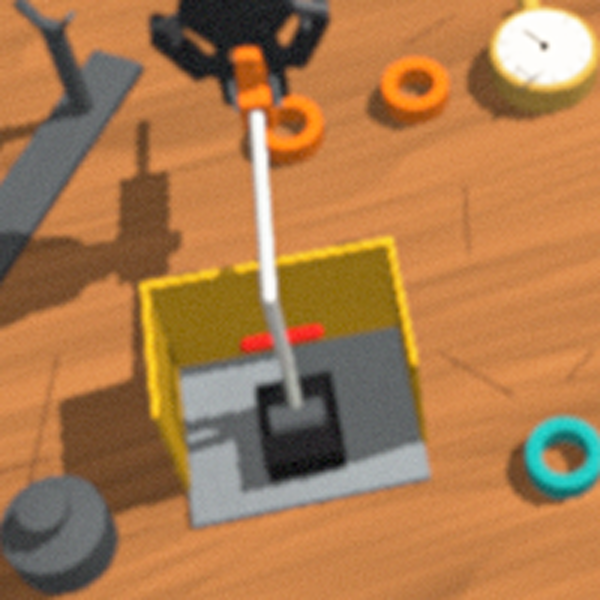

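View pics/d22c.png

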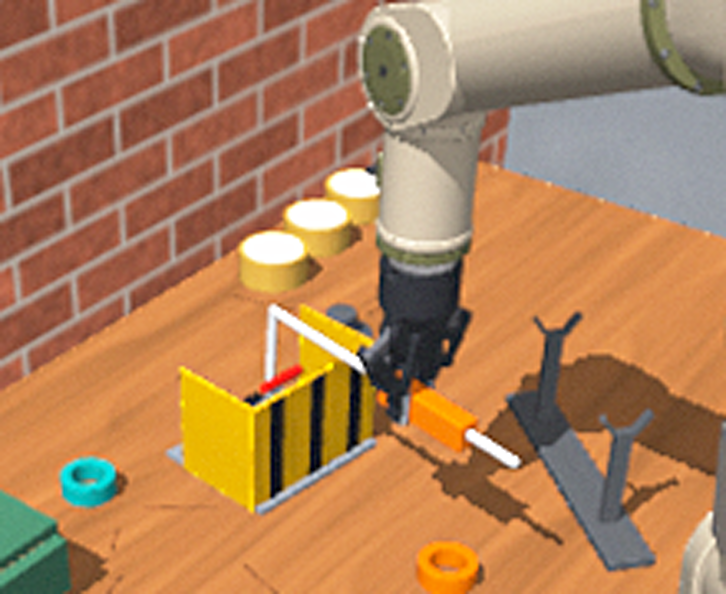

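Run:
```python
from h import *
s=load('s22');d=load('d22')
S=lambda x,y:(130+x/3,180+y/3)
D=lambda x,y:(260+x/3.3,90+y/3.3)
p,e=tri(s,S(283,337),d,D(281,379));print(p,e)
p2=onz(s,*S(283,337),.103);print(p2)
b0=np.array([.6785,-.185]);x=np.array([.992,-.13])
for q in (p,p2): t=(q[:2]-b0)@x; print('travel',t,'angle',.5-np.arcsin(np.clip((t+.0336)/.07,-1,1)))
print(onz(s,*S(294,412),.103))
```

```text
[ 0.61545347 -0.17711904  0.09912291] 0.00278837335589822
[ 0.61883142 -0.17617726  0.103     ]
travel -0.06356667990072105 angle 0.9423842728333967
travel -0.06033818861751675 angle 0.8919314528537003
[ 0.68053906 -0.18389034  0.103     ]
```

The bar has travelled 62–64 mm, about 0.92 rad. I pull a little more to reach the stop.

step_arm([
  [[0,0,0],[-0.006,0.001,0],-1],
  [[0,0,0],[-0.012,0.002,0],-1],
  [[0,0,0],[-0.012,0.002,0],-1],
])

```text
time: 32.25
tcp_pos: [0.4274, -0.1434, 0.1498]
ee_rot: [0.767, 0.642, 0.001, 0.001]
force: [3.2, -1.1, -0.7]
finger_gap: 0.0231
```

step_arm([
  [[0,0,0],[-0.006,0.001,0],-1],
  [[0,0,0],[-0.008,0.001,0],-1],
  [[0,0,0],[-0.008,0.001,0],-1],
])

```text
time: 32.55
tcp_pos: [0.4245, -0.1428, 0.1501]
ee_rot: [0.767, 0.642, 0.001, 0.002]
force: [9.4, 0.5, -3.1]
finger_gap: 0.0233
```

Run:
```python
from h import *
s=snap('scene','s23');d=snap('side','d23')
cv2.imwrite('pics/s23c.png',cv2.resize(s['color'][180:380,130:330,::-1],None,fx=3,fy=3,interpolation=cv2.INTER_CUBIC))
cv2.imwrite('pics/d23c.png',cv2.resize(d['color'][90:270,260:480,::-1],None,fx=3.3,fy=3.3,interpolation=cv2.INTER_CUBIC))
for q,o in ((s,'s'),(d,'d'),(load('s22'),'s22')):
    h=cv2.cvtColor(q['color'],cv2.COLOR_RGB2HSV); m=(((h[...,0]<4)|(h[...,0]>176))&(h[...,1]>190)&(h[...,2]>100)).astype(np.uint8)
    n,l,st,ce=cv2.connectedComponentsWithStats(m)
    print(o,[(st[i].tolist(),ce[i].round(1).tolist()) for i in range(1,n) if st[i,4]>15])
o=robot.observe()
for k in ['time','tcp_pos','finger_gap','force','ft_torque']: print(k,np.round(o[k],4).tolist())
```

```text
s [([229, 289, 8, 5, 27], [232.3, 290.7]), ([211, 292, 12, 4, 35], [216.5, 293.7])]
d [([339, 201, 12, 8, 31], [344.9, 204.4])]
s22 [([31, 0, 6, 11, 21], [33.1, 4.9]), ([226, 289, 11, 5, 37], [230.9, 291.0]), ([211, 292, 9, 5, 31], [215.1, 294.0])]
time 32.65
tcp_pos [0.4245, -0.1428, 0.1501]
finger_gap 0.023
force [8.3854, 1.5563, -2.4673]
ft_torque [0.3559, -2.425, 0.5661]
```

View pics/s23c.png

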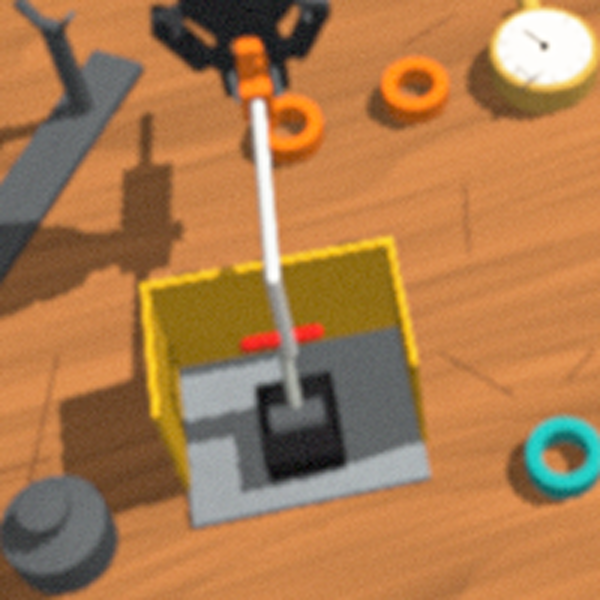

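The bar did not move between these two pictures while the force rose to 9 N, so the lever is at its stop. The rod has tilted slightly in the grip. I ease off, lift straight out and look.

step_arm([
  [[0,0,0],[0.02,-0.003,0],-1],
  [[0,0,0],[0.04,-0.005,0],-1],
  [[0,0,0],[0.04,-0.005,0.05],-1],
  [[0,0,0],[0.04,-0.005,0.12],-1],
  [[0,0,0],[0.04,-0.005,0.2],-1],
  [[0,0,0],[0.04,-0.005,0.27],-1],
  [[0,0,0],[0.04,-0.005,0.27],-1],
])

```text
time: 33.35
tcp_pos: [0.4435, -0.1465, 0.2877]
ee_rot: [0.767, 0.641, 0.002, 0.001]
force: [0.4, 0.1, -3.1]
finger_gap: 0.0231
```

Run:
```python
from h import *
s=snap('scene','s24');d=snap('side','d24');snap('wrist','w24')
cv2.imwrite('pics/s24c.png',cv2.resize(s['color'][180:380,130:330,::-1],None,fx=3,fy=3,interpolation=cv2.INTER_CUBIC))
cv2.imwrite('pics/d24c.png',cv2.resize(d['color'][90:270,260:480,::-1],None,fx=3.3,fy=3.3,interpolation=cv2.INTER_CUBIC))
o=robot.observe()
for k in ['time','tcp_pos','ee_rot','finger_gap','force','ft_torque','joint_positions']: print(k,np.round(o[k],4).tolist())
```

```text
time 33.5
tcp_pos [0.4414, -0.1454, 0.283]
ee_rot [0.7671, 0.6415, -0.0008, -0.0009]
finger_gap 0.0233
force [0.3215, -0.2773, -3.0294]
ft_torque [0.0455, 0.025, -0.0019]
joint_positions [-0.9434, -0.0547, 1.1746, 1.7305, 0.0512, 1.4348, 1.6166]
```

View pics/s24c.png

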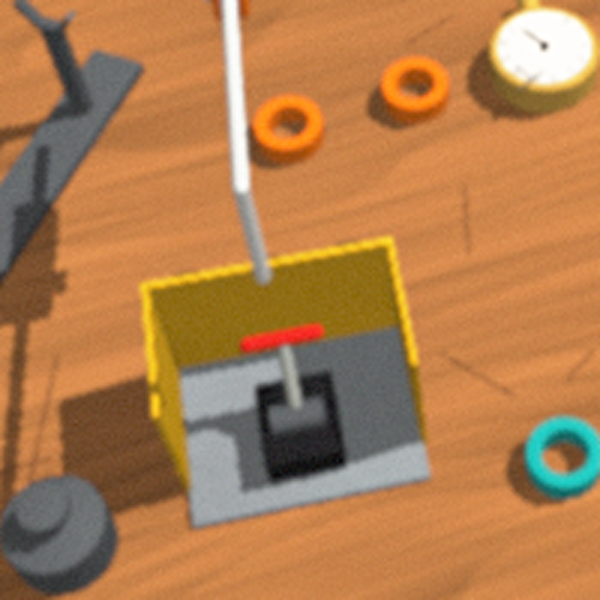

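View pics/d24c.png

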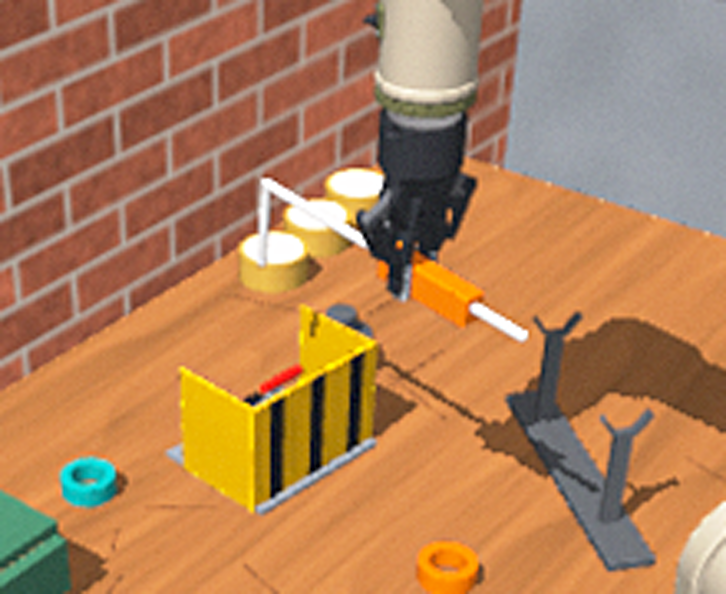

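View pics/w24.png

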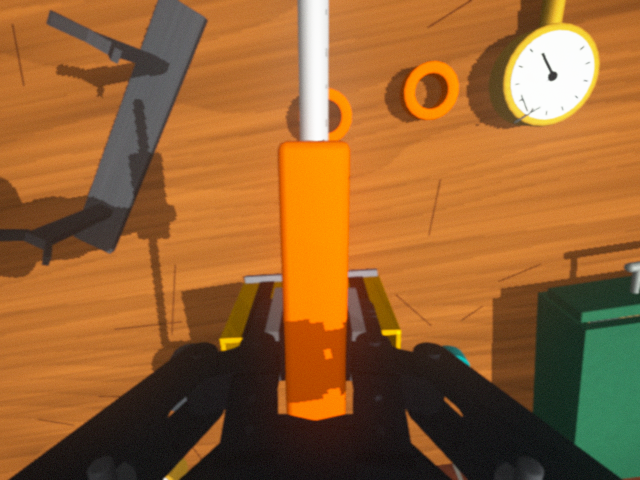

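The lever stays over towards the guard and the rod is out. I check its tilt in the grip.

Run:
```python
from h import *
s=load('s24');d=load('d24')
S=lambda x,y:(130+x/3,180+y/3)
D=lambda x,y:(260+x/3.3,90+y/3.3)
b,e=tri(s,S(241,187),d,D(265,182));t,e2=tri(s,S(264,280),d,D(262,262));print(b,e,t,e2)
v=t-b;print('leg',v,np.linalg.norm(v)); u=np.array([.985,-.17,0]);print('pitch deg',np.degrees(np.arctan2(v@u,-v[2])))
# before (d20) leg
s=load('s20');d=load('d20')
b,e=tri(s,S(258,315),d,D(221,183));t,e2=tri(s,S(280,386),d,D(220,262));v=t-b;print('before',v,np.degrees(np.arctan2(v@u,-v[2])), 'axis z',b[2])
o=robot.observe()['tcp_pos']; print(o)
```

```text
[ 0.63802187 -0.17822307  0.32154555] 0.00021041758164294118 [ 0.64529182 -0.18076577  0.22799765] 0.00342135361459828
leg [ 0.00726995 -0.0025427  -0.0935479 ] 0.09386440462937887
pitch deg 4.640451004776383
before [ 0.00089087  0.00148639 -0.09092166] 0.3937363376440992 axis z 0.29270762746948914
[ 0.44138471 -0.14539621  0.28304632]
```

The rod is 4.3° nose-up in the grip. I return over the stand with the yaw turned back, then pitch the tool by that amount.

step_arm([
  [[0,0,-1],[-0.178,-0.415,0],-1],
  [[0,0,-1],[-0.178,-0.415,0],-1],
  [[0,0,-1],[-0.178,-0.415,0],-1],
  [[0,0,-1],[-0.178,-0.415,0],-1],
  [[0,0,-1],[-0.178,-0.415,0],-1],
  [[0,0,-1],[-0.178,-0.415,0],-1],
  [[0,0,-1],[-0.178,-0.415,0],-1],
  [[0,0,-1],[-0.178,-0.415,0],-1],
])

```text
time: 34.3
tcp_pos: [0.3534, -0.352, 0.283]
ee_rot: [0.907, 0.422, -0.001, -0.001]
force: [0.8, 0.9, -2.8]
finger_gap: 0.0237
```

step_arm([
  [[0.092,0.11,0],[0,0,0],-1],
  [[0.092,0.11,0],[0,0,0],-1],
  [[0.092,0.11,0],[0,0,0],-1],
])

```text
time: 34.6
tcp_pos: [0.3538, -0.3526, 0.2837]
ee_rot: [0.906, 0.421, -0.017, -0.034]
force: [0.3, -1.1, -2.5]
finger_gap: 0.0231
```

Run:
```python
from h import *
s=snap('scene','s25');d=snap('side','d25');snap('wrist','w25')
cv2.imwrite('pics/s25c.png',cv2.resize(s['color'][110:310,20:220,::-1],None,fx=3,fy=3,interpolation=cv2.INTER_CUBIC))
cv2.imwrite('pics/d25c.png',cv2.resize(d['color'][90:290,360:560,::-1],None,fx=3,fy=3,interpolation=cv2.INTER_CUBIC))
o=robot.observe()
for k in ['time','tcp_pos','ee_rot','finger_gap','force','joint_positions']: print(k,np.round(o[k],4).tolist())
```

```text
time 34.75
tcp_pos [0.3536, -0.3524, 0.2844]
ee_rot [0.9061, 0.4215, -0.0153, -0.0335]
finger_gap 0.0234
force [0.3883, -0.1527, -2.0416]
joint_positions [-0.3108, 0.3153, 1.301, 1.5893, -0.2832, 1.5408, 1.878]
```

View pics/s25c.png

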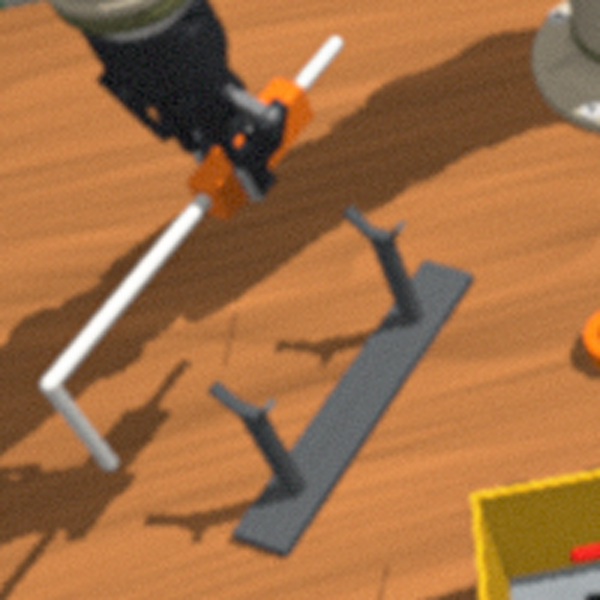

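View pics/d25c.png

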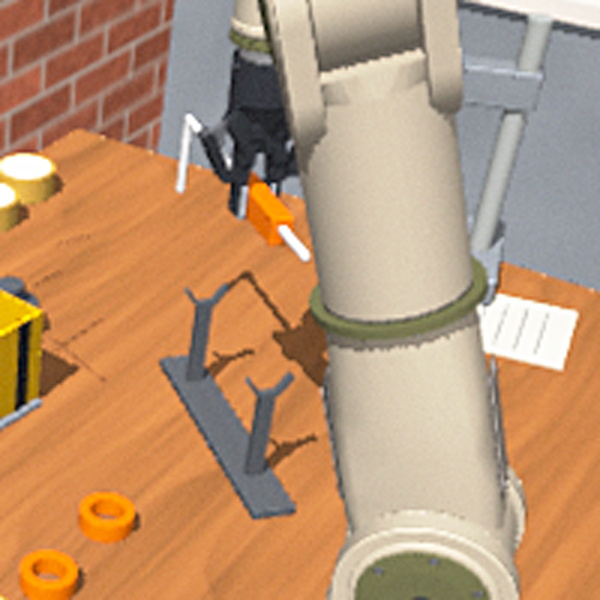

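View pics/w25.png

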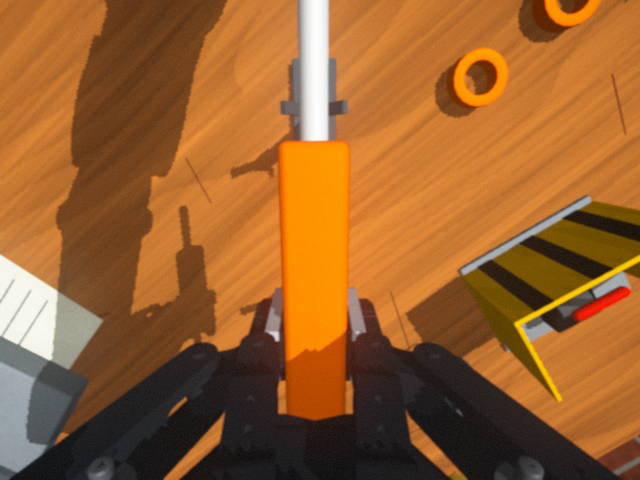

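Run:
```python
from h import *
s=load('s25');d=load('d25');o=robot.observe()
S=lambda x,y:(20+x/3,110+y/3)
D=lambda x,y:(360+x/3,90+y/3)
b,e=tri(s,S(49,383),d,D(190,119));t,e2=tri(s,S(112,464),d,D(180,188));v=t-b
u=np.array([.767,-.641,0]);print(b,e,t,e2,np.linalg.norm(v),np.degrees(np.arctan2(v@u,-v[2])))
z=(b[2]-.2*0)
print('expected bend z if level ~',o['tcp_pos'][2]+.023)
```

```text
[ 0.50591322 -0.48004008  0.30293281] 0.0012653008148597778 [ 0.50811479 -0.47879654  0.21295304] 0.0033273703219800317 0.0900152865892392 0.5676482771857928
expected bend z if level ~ 0.30739950906867286
```

The rod is level again (0.6°) and its line covers the fork at (313,107) in the wrist view. I lower it part-way and check alignment.

step_arm([
  [[0,0,0],[-0.003,-0.002,-0.08],-1],
  [[0,0,0],[-0.003,-0.002,-0.16],-1],
  [[0,0,0],[-0.003,-0.002,-0.24],-1],
  [[0,0,0],[-0.003,-0.002,-0.27],-1],
  [[0,0,0],[-0.003,-0.002,-0.27],-1],
])

```text
time: 35.25
tcp_pos: [0.3515, -0.3527, 0.1483]
ee_rot: [0.906, 0.421, -0.016, -0.035]
force: [0.1, -0.1, -1.2]
finger_gap: 0.0231
```

Run:
```python
from h import *
s=snap('scene','s26');w=snap('wrist','w26')
cv2.imwrite('pics/s26c.png',cv2.resize(s['color'][130:310,50:230,::-1],None,fx=3.3,fy=3.3,interpolation=cv2.INTER_CUBIC))
o=robot.observe()
for k in ['time','tcp_pos','ee_rot','finger_gap','force','joint_positions']: print(k,np.round(o[k],4).tolist())
```

```text
time 35.35
tcp_pos [0.3524, -0.3547, 0.1509]
ee_rot [0.9063, 0.421, -0.0156, -0.033]
finger_gap 0.024
force [-0.1654, 0.0379, -3.2163]
joint_positions [-0.2124, 0.432, 1.196, 1.7938, -0.3983, 1.2799, 1.9685]
```

View pics/s26c.png

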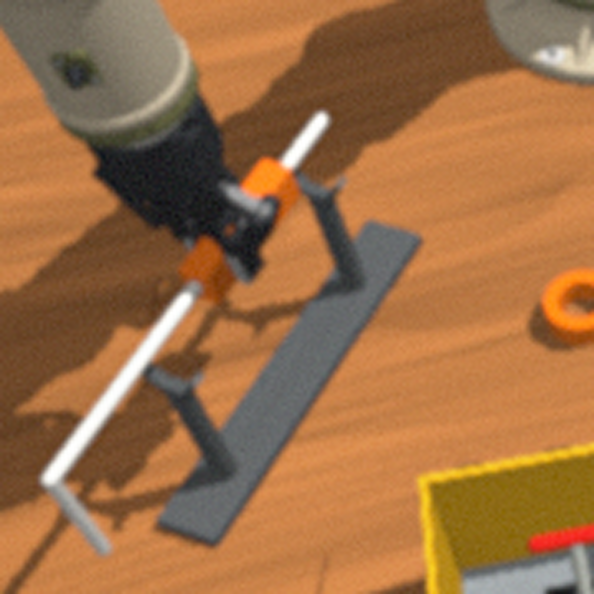

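View pics/w26.png

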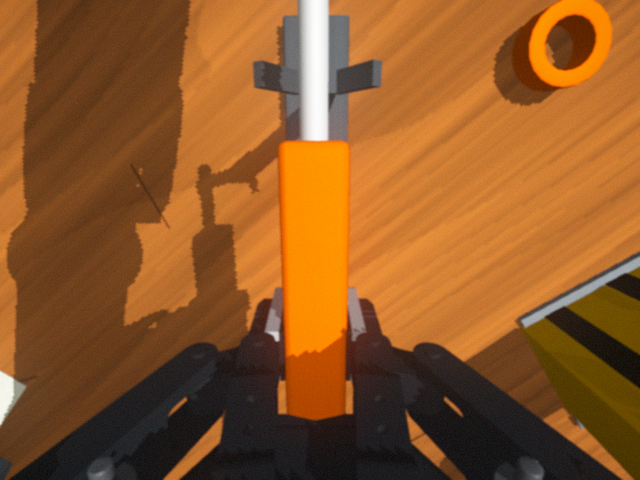

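The rod lies centrally over the rear fork, with prongs at 253 and 383 and the rod at 314. Lowering it in.

step_arm([
  [[0,0,0],[0,0,-0.03],-1],
  [[0,0,0],[0,0,-0.06],-1],
  [[0,0,0],[0,0,-0.076],-1],
  [[0,0,0],[0,0,-0.084],-1],
  [[0,0,0],[0,0,-0.084],-1],
])

```text
time: 35.85
tcp_pos: [0.3515, -0.3538, 0.1074]
ee_rot: [0.906, 0.421, -0.016, -0.035]
force: [-3.4, 4.1, 6.5]
finger_gap: 0.0234
```

Run:
```python
from h import *
s=snap('scene','s27');w=snap('wrist','w27')
cv2.imwrite('pics/s27c.png',cv2.resize(s['color'][130:310,50:230,::-1],None,fx=3.3,fy=3.3,interpolation=cv2.INTER_CUBIC))
o=robot.observe()
for k in ['time','tcp_pos','finger_gap','force','ft_torque']: print(k,np.round(o[k],4).tolist())
```

```text
time 35.95
tcp_pos [0.3516, -0.3539, 0.1074]
finger_gap 0.0229
force [-2.2932, 5.2142, 5.8632]
ft_torque [0.7728, 0.2424, 0.046]
```

View pics/s27c.png

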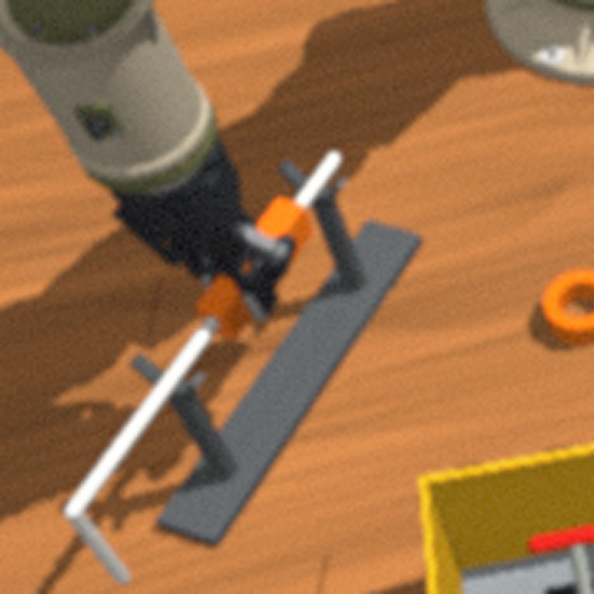

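View pics/w27.png

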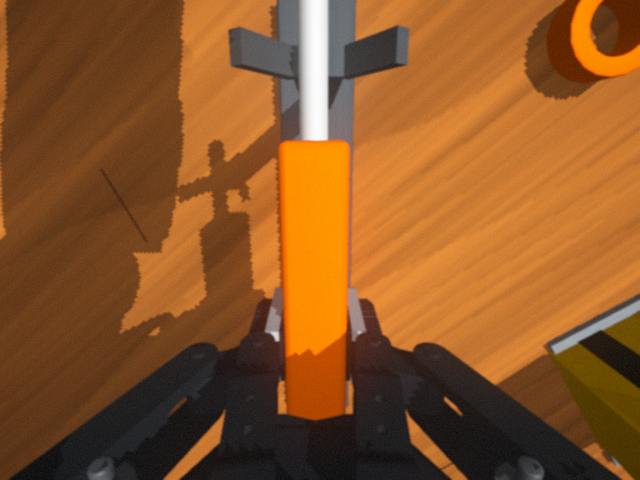

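The rod is in both notches, and contact pushes up on the hand (+6 N against −3 N hanging). I release it and lift.

step_arm([
  [[0,0,0],[0,0,0],-0.1],
  [[0,0,0],[0,0,0],0.1],
  [[0,0,0],[0,0,0],0.2],
  [[0,0,0],[0,0,0.06],0.2],
  [[0,0,0],[0,0,0.14],0.2],
  [[0,0,0],[0,0,0.24],0.2],
  [[0,0,0],[0.1,0.1,0.32],0.2],
  [[0,0,0],[0.1,0.1,0.32],0.2],
  [[0,0,0],[0.1,0.1,0.32],0.2],
])

```text
time: 36.85
tcp_pos: [0.4061, -0.3014, 0.2688]
ee_rot: [0.905, 0.424, -0.015, -0.033]
force: [0.0, 0.7, -0.5]
finger_gap: 0.0511
```

Run:
```python
from h import *
s=snap('scene','s28');w=snap('wrist','w28')
a=s['color'][150:350,40:290,::-1];cv2.imwrite('pics/s28c.png',cv2.resize(a,None,fx=3,fy=3,interpolation=cv2.INTER_CUBIC))
o=robot.observe()
for k in ['time','tcp_pos','finger_gap','force']: print(k,np.round(o[k],4).tolist())
```

```text
time 36.95
tcp_pos [0.4021, -0.3039, 0.2671]
finger_gap 0.0511
force [-1.1987, 0.4548, -0.9233]
```

View pics/s28c.png

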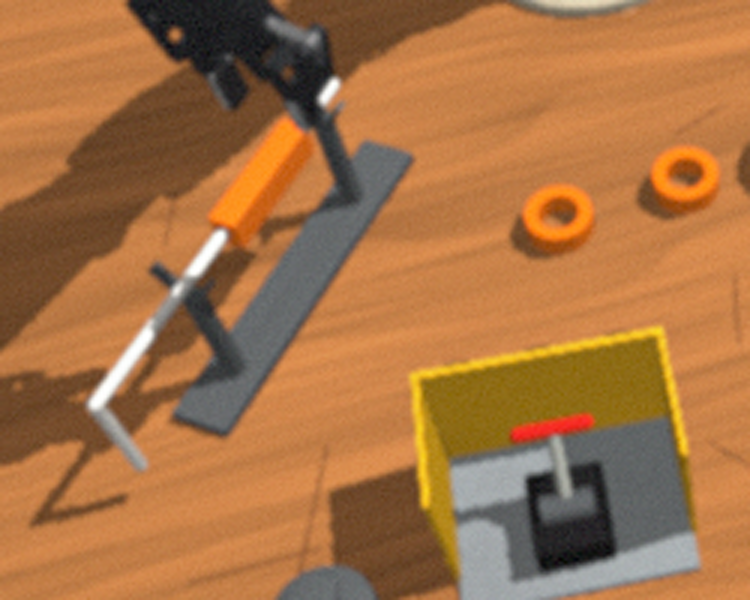

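View pics/w28.png

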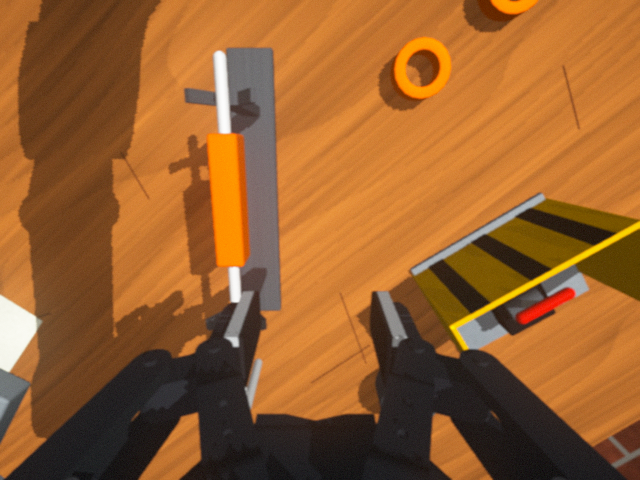

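View pics/s28.png

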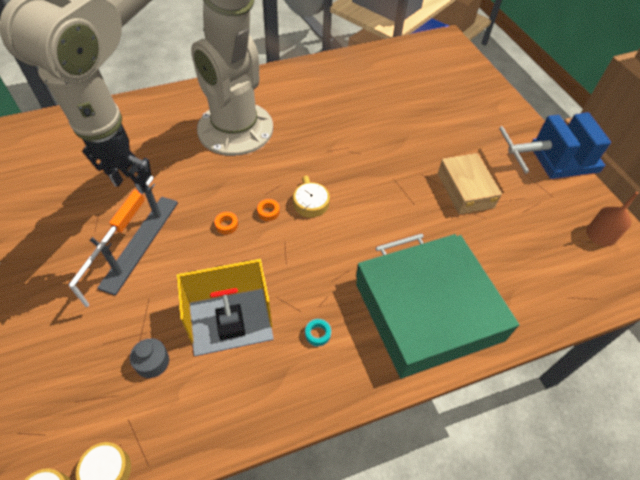

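Run:
```python
from h import *
r={}
for f in ('s16','s28'):
    s=load(f);h=cv2.cvtColor(s['color'],cv2.COLOR_RGB2HSV)
    m=((h[...,0]>5)&(h[...,0]<16)&(h[...,1]>225)&(h[...,2]>200)).astype(np.uint8);m[:,:90]=0;m[:,170:]=0;m[:180]=0;m[250:]=0
    # rod white bright left part near bend
    g=((h[...,1]<60)&(h[...,2]>150)).astype(np.uint8);g[:,110:]=0;g[:230]=0;g[310:]=0
    ys,xs=np.nonzero(g);i=xs.argmin();print(f,'bend',xs[i],ys[i],'tip max y',ys.max(),xs[ys.argmax()],onz(s,xs[i],ys[i],.13)[:2].round(4))
s=load('s28');print('handle',onz(s,383,246,.0575)[:2],onz(s,423,236,.0575)[:2])
a=s['color'][225:380,340:530,::-1];cv2.imwrite('pics/s28d.png',cv2.resize(a,None,fx=3.8,fy=3.8,interpolation=cv2.INTER_CUBIC))
print(robot.observe()['time'])
```

```text
s16 bend 70 284 tip max y 305 87 [ 0.504  -0.4834]
s28 bend 69 283 tip max y 305 85 [ 0.5007 -0.4852]
handle [0.59606609 0.22605488] [0.60182772 0.33421764]
36.95
```

View pics/s28d.png

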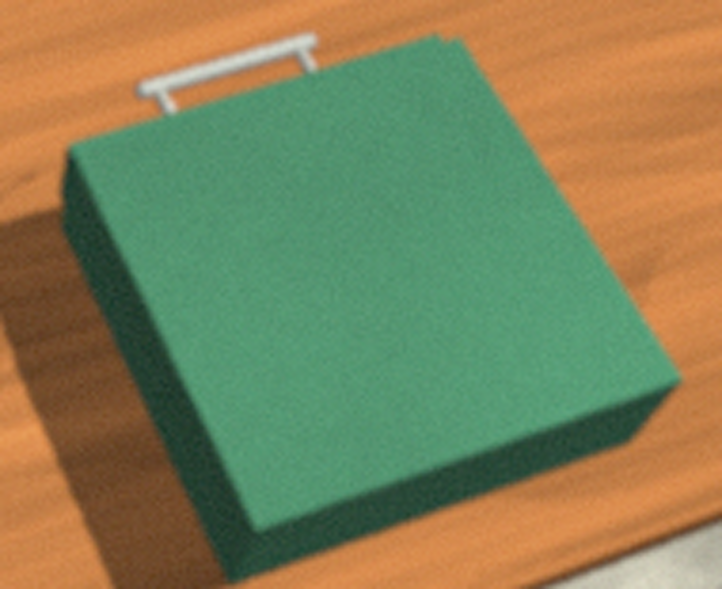

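The drawer panel is flush and the rod is within about 4 mm of where it was. The lever is over, the bystanders have not moved and the hand is clear. I hand the job in.

Run:
```python
from h import *
print(robot.close_job())
```

```text
the job is handed in; nothing more can be done
None
```

I handed the job in at about 37 s of robot time; no verdict was reported, so what follows rests on my own last checks.

- **Pieces:** All four were there. I pulled the drawer out by its handle and set the indicator, both rings and the disc apart on its floor. The closest pair is the disc and the indicator, with centres 58 mm apart against the 56 mm they need. I could not see inside again once the drawer was shut.
- **Drawer:** I pushed it shut against its stop. It took 24 N with no further motion, and the front panel looks flush in the last picture.
- **Lever:** I pulled it over with the rod. Two cameras put it at about 0.9 rad. It did not move when I pulled harder, up to 9 N, so I took that as the stop. It was still in that position in the last picture.
- **Rod:** It slipped about 4° in the grip during the pull; I corrected that before hanging it back. It hangs in both forks, leg down at the same end, about 4 mm from where it was.
- **Bystanders and guard:** The cracked gauge, iron weight and pine case look unmoved. The hand stayed clear of the switch box and guard.

**Disagreement:** The wrist and scene cameras differed by 5–8 mm. I allowed for this, taking the lever positions from the two fixed cameras together.

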